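Pack the watchtower and shut the model case

ROBOT

A 6-joint arm with a two-finger parallel gripper is mounted at the origin on the work surface. World frame = base frame: x ahead of the robot, y to its left, z up, the work surface at z = 0. Lengths are in m, angles in rad, forces in N, time in s.
With the tool pointing down it reaches from about 0.325 to 0.875 m from the base axis. Payload 4.4 kg.
Tool frame: the origin (TCP) lies midway between the tips of the shut fingers; the grasp point (between the pads) lies 19 mm behind it; x points along the fingers, z is the direction in which the jaws open and shut, and the axes are right-handed (so a half turn about x gives the same grasp; the last joint's range is limited). The gripper opens to 85 mm and grips with 20 to 120 N. Pads are 22 mm wide; open, the fingers measure 114 mm over their backs; the gripper's body (76 mm by 85 mm) begins 54 mm behind the grasp point. The pads swing forward as they close: fully open they stand 13 mm farther back than shut.
Start: joints at [-1.341, 0.207, 1.542, -0, 1.393, -0.15], TCP at [0.213, -0.534, 0.231] pointing down, gripper open.
Joint ranges: [-2.73, 2.73], [-0.86, 2.22], [0.23, 2.46], [-1.11, 4.25], [0.08, 2.63], [-2.82, 2.82]. Speed limits (rad/s): [2.79, 2.79, 3.14, 3.14, 3.14, 3.14].

INTERFACE

Orientations are given as a rotation vector (axis times angle).
In Python, from rig import env, eyes gives the robot as it stands.
- The arm moves only by the tool play_rows, never from a script. Its argument "increments" is a list of rows, each an object with "linear": the shift along the tool's x, y, z in cm, a list of three; "turn": the turn about the tool's x in degrees. A call has 1 to 20 rows; each row is the pose to reach, as a shift and turn from the pose commanded when the call began, along the tool's axes at that moment; what a row does not reach only later rows make up. A row lasts 1/8 s, in which the tool goes at most 62.5 mm and 10.7 degrees, less where a joint would pass 70% of its speed; a pose out of reach is approached as far as the arm can. A call with a gripper value outside its range is refused whole. "grip" is the closure, from 0 (fully open) to 1 (shut), set as the call begins (left out, the last holds). The fingers move at their own pace and stop on an object; "squeeze" is the grip in N (left out, the last holds). Time passes only in rows, so rows that repeat a pose let the fingers close. It gives the time, the measured TCP pose, the force and the opening at its end, in the units of the state.
- env.read_state(): the state, without advancing time (a new reading comes with each control period).
- eyes.camera(name): name is "scene" or "top" or "wrist"; returns a dict with "color" (480x640x3 uint8, red, green, blue), "fx", "fy", "cx", "cy" (pixels), "rvec" (rotation vector, rad) and "tvec" (3), from world to camera coordinates, as OpenCV has them. Camera axes: x right, y down, z forward; pixel columns grow to the right and rows downward; lengths in m; the calibration is good to about 2 mm. A picture is of the moment at which its call begins. There is no depth.
- env.job_done(): hands the job in, once; it reports no verdict.
The state is a dict: "t": time; "q": joint angles; "joint_velocities": joint speeds; "effort": joint torques, N m; "eef_pos": TCP position; "tcp_rot": TCP orientation; "wrist_force": force on the tool from outside, world axes, zero at the start; "wrist_torque": the same for the moment, N m; "gripper_width": finger opening in m.
Only numpy, scipy, OpenCV 4.12 (cv2) and the standard library are available. Lean on these libraries where they do the work, as an engineer would, in place of code of your own. Each camera call takes 0.05 s, during which the arm holds its last target.

TASK

Stand the loose stone watchtower upright on the pad in the empty compartment of the open case, setting it down rather than dropping it. Then break the locked lid stay at its knuckle by moving the knuckle down and back towards the hinge, and lower the lid gently by its handle until it is fully shut: do not let it fall. Leave the other models and the jar where they are.

Things in the scene. Friction and masses are not known exactly. Their poses are not given: they have to be found in the camera images.
- case: Open wooden case, fixed: 180 (x) x 270 (y) x 120 mm high, walls, floor and partitions 6 mm. Two full-height partitions along x make three compartments, 168 (x) x 80 (y) mm, centred at y = -88, 0, +88 mm. Origin: centre of underside; z up, x from the front (robot side) to the hinge side. The lid stands open, 80 degrees above level, over the +x wall; the stay is outside the +y end.
- pad: Thin dark rubber pad 150 x 70 x 4 mm, fixed on the floor of the one empty compartment. Origin: centre of its underside (6 mm above the case's underside); axes as the case's.
- tower: Loose grey stone square watchtower, 54 x 54 mm, 104 mm high (solid to 90 mm, above that four corner merlons flush with its faces), 0.3 kg. It starts upright on the table on one side of the case or the other. Origin: centre of its underside, z up.
- lid_hinge (a point): Middle of the lid's hinge axis, on the top of the case's far (+x) wall, 120 mm above the table. The axis runs along the case's y.
- lid_handle (a point): Middle of the lid's dark round handle bar: 12 mm thick, 110 mm long, parallel to the hinge, 40 mm beyond the lid's free edge, 220 mm from the hinge axis (lid 180 mm deep, 8 mm thick). About 340 mm up with the lid open; when shut it lies 124 mm up, 40 mm in front of the case. Its frame turns with the lid.
- lid (a joint): Lid angle, rad: 0 = open as found (80 degrees above level), growing as it is lowered, 1.396 = fully shut. The stiff hinge holds the lid up to about 0.4; beyond 0.4 to 0.6 it falls by itself unless held. Faster than 1.5 rad/s counts as falling. Lid 0.45 kg.
- knuckle (a joint): Fold of the lid stay, rad: 0 = locked, as found (over-centre on its stop); 0.3 = links straight; more = broken, about 2.9 with the lid shut. While it is locked the lid cannot be lowered. Breaking takes a few newtons; the stay then rests where it is left, and the lid sinks a little with it (about 0.1 rad at 0.9).
- knuckle_grip (a point): Middle of the outward part of the knuckle's round steel cross bar (18 mm thick, 80 mm long, along the case's y, sticking outward), 65 mm outside the case's +y end and 166 mm up while locked. To break the stay, push or draw the bar down and back (case's +x); it moves on an arc about the stay's foot.
- stay_foot (a point): Foot of the stay: its lower pivot (axis along the case's y) outside the case's +y end, 75 mm up. Two flat steel links, each 105 mm, join foot, knuckle and lid; the upper pivot is on the lid's side edge, 120 mm from the hinge.
- cottage: Loose model cottage 80 x 56 x 75 mm with a red roof, packed in a compartment. Origin: centre of its underside.
- barn: Loose model barn 120 x 56 x 75 mm with a dark roof, packed in a compartment. Origin: centre of its underside.
- ruin: Loose grey stone ruined corner of a building, L-shaped in plan, 90 x 76 mm, 75 mm high at its highest, on the table on the side of the case away from the watchtower. Origin: on the underside, in the middle of its length.
- jar: Loose grey jar with a white cap, 52 mm across, 75 mm high, on the table beyond the stay's side of the case. Origin: centre of its underside.
Mind the look-alikes: they are no part of the job. Leave any blue or turquoise look-alike of the tower alone.

How it is judged:
On the way, in this order (a step that is already met when the one before it is completed fails the run):
1. the tower stands on the pad in the empty compartment, still in the hand (x of tower in the frame of pad between -0.06 and 0.06 m and y of tower in the frame of pad between -0.02 and 0.02 m and z of tower in the frame of pad below 0.014 m and angle between tower's own z axis and vertical below 0.1 rad and contact force between the fingers and tower above 0.5 N), for 0.05 s.
2. the tower is let go there (x of tower in the frame of pad between -0.06 and 0.06 m and y of tower in the frame of pad between -0.02 and 0.02 m and z of tower in the frame of pad below 0.014 m and angle between tower's own z axis and vertical below 0.1 rad and contact force between the fingers and tower below 0.1 N), for 0.2 s.
3. the stay is broken at its knuckle (past straight) with the lid still up (value of joint knuckle above 0.5 rad and value of joint lid below 0.6 rad), for 0.1 s.
4. the lid is shut (value of joint lid above 1.356 rad), for 0.2 s.
At the end, for the whole second after the job is handed in: The tower stands upright (within 0.1 rad) on the pad, its centre within 60 mm along and 20 mm across of the pad's, and the lid is shut (joint above 1.356 rad) and at rest (x of tower in the frame of pad between -0.06 and 0.06 m and y of tower in the frame of pad between -0.02 and 0.02 m and z of tower in the frame of pad below 0.014 m and angle between tower's own z axis and vertical below 0.1 rad and value of joint lid above 1.356 rad and velocity of joint lid between -0.05 and 0.05 rad/s and linear speed of tower below 0.02 m/s); the robot touches nothing.
It fails at once if the lid falls or is slammed (over 1.5 rad/s) (velocity of joint lid above 1.5 rad/s).
It fails at once if the cottage is moved over 30 mm (distance of cottage from where it was at the start of the episode above 0.03 m).
It fails at once if the barn is moved over 30 mm (distance of barn from where it was at the start of the episode above 0.03 m).
It fails at once if the ruin is moved over 20 mm (distance of ruin from where it was at the start of the episode above 0.02 m).
It fails at once if the jar is moved over 20 mm (distance of jar from where it was at the start of the episode above 0.02 m).
It also fails if it takes over 72 s, if anything falls off the work surface, if the arm or the gripper's body presses on something with over 40 N, if the wrist force passes 120 N, or if a joint passes its speed limit or range.

## Working session

There is one attempt and no reset: what is moved stays moved. The work goes in short steps, Python scripts to look and compute and a tool call to move; the robot and the scene stay as the last step left them, time stands still between calls to the robot, and variables do not carry over. Pictures are saved under pics/ and viewed, and the job is handed in when it is done.

Besides the shell and the picture viewer there is one more tool, called after "Emit:" as name(argument=value, ...), one argument or row to a line, values as JSON. play_rows: Moves the arm, as the interface text tells. Its arguments: {"type":"object","properties":{"increments":{"type":"array","items":{"type":"object","properties":{"linear":{"type":"array","items":{"type":"number"}},"turn":{"type":"number"}}}},"grip":{"type":"number"},"squeeze":{"type":"number"}},"required":["increments"]}

```bash
ls; mkdir -p pics
python3 - <<'E'
from rig import env, eyes
import cv2
for n in("scene","top","wrist"):
    c=eyes.camera(n); cv2.imwrite(f"pics/a_{n}.png",c["color"][:,:,::-1]); print(n,c["fx"],c["cx"],c["cy"],c["rvec"],c["tvec"])
print(env.read_state())
E
```

```text
pics
scene 520.8231154197872 314.2105664897295 243.74522186616255 [ 0.11427523 -2.97980067  0.96387367] [0.54941549 0.15108472 1.59764362]
top 591.2337718950931 313.58393295487025 244.8316729339143 [ 2.12920935 -2.18149631  0.10862706] [0.05184834 0.55076036 1.58487857]
wrist 416.90382864859487 310.5428941123261 245.057389007552 [-2.3741835   1.60720224  0.26019703] [-0.57365097 -0.04148939  0.38110339]
{'t': 0.15, 'q': array([-1.34149731e+00,  2.07265272e-01,  1.54263068e+00, -3.59241684e-05,
        1.39348196e+00, -1.50484576e-01]), 'joint_velocities': array([ 0.00040642, -0.00092941, -0.00540303, -0.00051823,  0.00030372,
       -0.00111621]), 'effort': array([ 1.02695340e-04, -3.83514833e+01, -2.92037219e+01, -3.25572000e-04,
        6.67576984e-03, -2.44260249e-06]), 'eef_pos': array([ 0.2130167 , -0.53345825,  0.23036689]), 'tcp_rot': array([ 0.92620584,  1.36663941, -0.92425009]), 'wrist_force': array([0.13796531, 0.01183934, 0.67259781]), 'wrist_torque': array([0.04395445, 0.00268399, 0.06110707]), 'gripper_width': 0.08512542775247621}
```

View pics/a_scene.png

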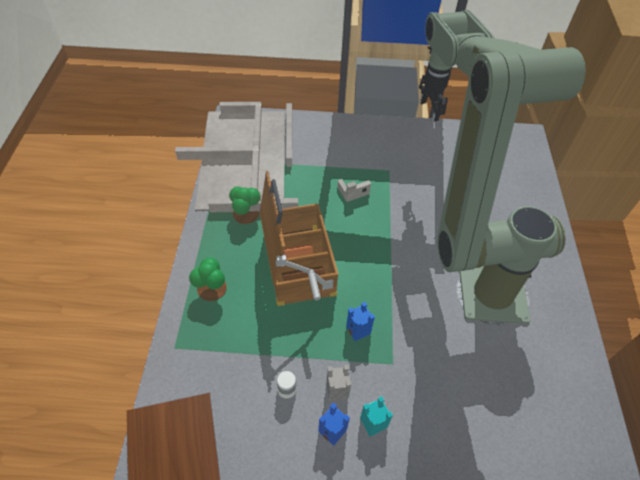

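View pics/a_top.png

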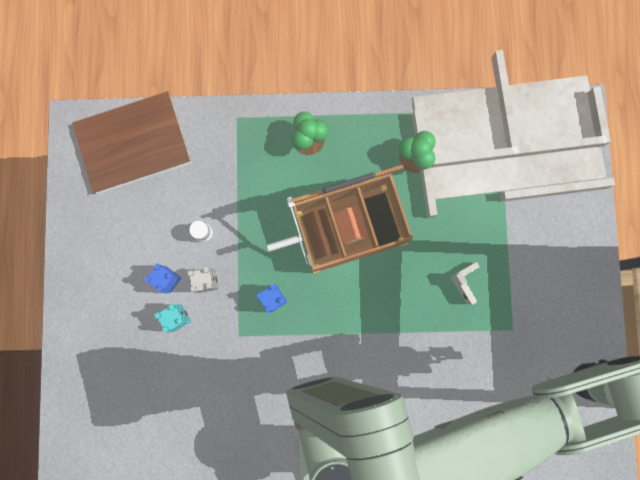

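View pics/a_wrist.png

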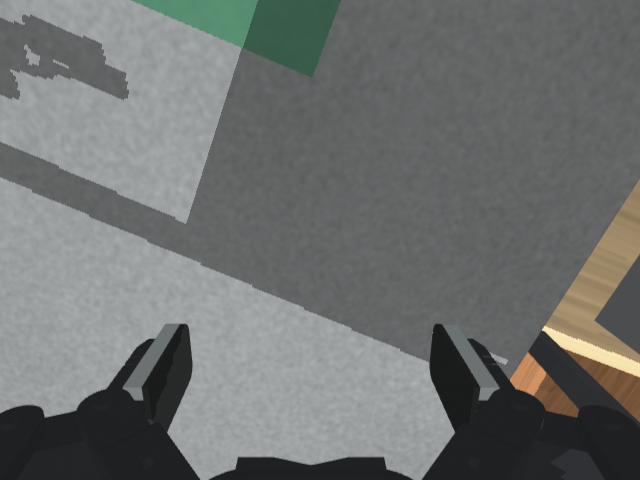

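The top view has +x up and +y left. The grey tower is at about (202,279), the empty padded compartment is the right (-y) one at about (385,218), the stay bar is at about (285,243) and the ruin is at (467,283). Blue and turquoise look-alikes surround the tower. Next I'll zoom in.

```bash
cat > h.py <<'E'
import numpy as np, cv2
from scipy.spatial.transform import Rotation as R
def ray(c,u,v):
    Rm=cv2.Rodrigues(np.array(c["rvec"],float))[0]; t=np.array(c["tvec"],float)
    d=Rm.T@np.array([(u-c["cx"])/c["fx"],(v-c["cy"])/c["fy"],1.]); return -Rm.T@t,d
def onz(c,u,v,z):
    o,d=ray(c,u,v); return o+d*(z-o[2])/d[2]
def proj(c,P):
    Rm=cv2.Rodrigues(np.array(c["rvec"],float))[0]
    p=np.atleast_2d(P)@Rm.T+np.array(c["tvec"],float); return np.c_[c["fx"]*p[:,0]/p[:,2]+c["cx"],c["fy"]*p[:,1]/p[:,2]+c["cy"]]
def tri(c1,p1,c2,p2):
    o1,d1=ray(c1,*p1);o2,d2=ray(c2,*p2)
    d1/=np.linalg.norm(d1);d2/=np.linalg.norm(d2)
    s=np.linalg.lstsq(np.c_[d1,-d2],o2-o1,rcond=None)[0]
    a=o1+s[0]*d1;b=o2+s[1]*d2; return (a+b)/2,np.linalg.norm(a-b)
E
python3 - <<'E'
import cv2
a=cv2.imread("pics/a_top.png")
cv2.imwrite("pics/z1.png",cv2.resize(a[160:290,260:430],None,fx=4.5,fy=4.5,interpolation=cv2.INTER_CUBIC))
cv2.imwrite("pics/z2.png",cv2.resize(a[210:340,130:300],None,fx=4.5,fy=4.5,interpolation=cv2.INTER_CUBIC))
b=cv2.imread("pics/a_scene.png")
cv2.imwrite("pics/z3.png",cv2.resize(b[165:315,240:400],None,fx=4,fy=4,interpolation=cv2.INTER_CUBIC))
E
```

```text
(no output)
```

View pics/z1.png

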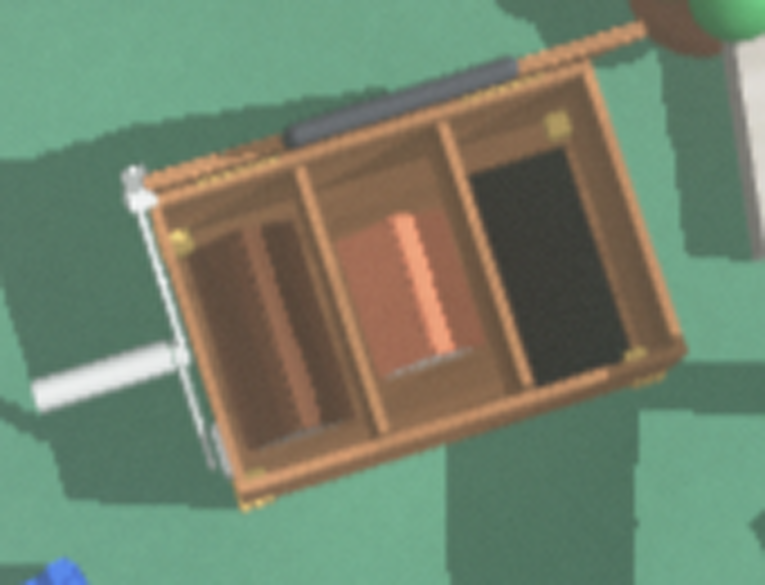

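View pics/z2.png

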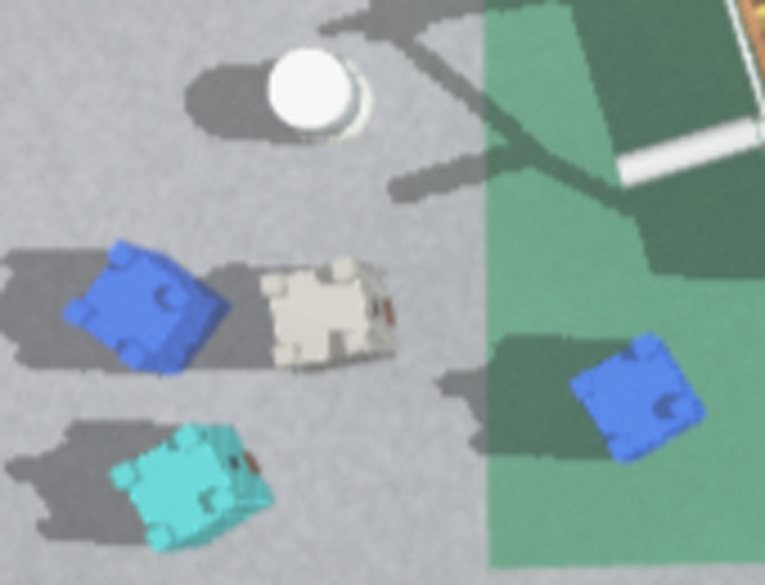

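View pics/z3.png

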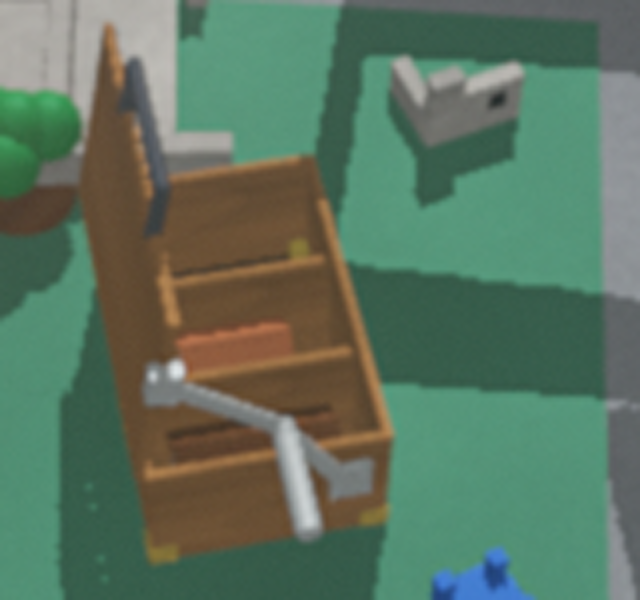

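Zoomed in, the barn is in the +y compartment, the cottage is in the middle and the pad is in the -y one. The tower has neighbours to its left (blue) and below left (turquoise).

Run:
```python
from rig import env,eyes
from h import *
c=eyes.camera("top")
s=eyes.camera("scene")
z=lambda u,v:(260+(u+.5)/4.5-.5,160+(v+.5)/4.5-.5)
P={k:onz(c,*z(*p),.12) for k,p in dict(fr=(687,348),fl=(240,490),br=(590,63),bl=(153,197)).items()}
for k in P: print(k,P[k].round(4))
for a,b in(("fr","fl"),("br","bl"),("fr","br"),("fl","bl")):
    d=P[b]-P[a]; print(a,b,np.linalg.norm(d).round(4),np.degrees(np.arctan2(d[1],d[0])).round(2))
# bar
w=lambda u,v:(240+(u+.5)/4-.5,165+(v+.5)/4-.5)
print("bar tip",tri(c,z(38,396),s,w(308,528)),"inner",tri(c,z(178,355),s,w(286,428)))
print("handle L",tri(c,z(292,135),s,w(156,225)),"R",tri(c,z(515,68),s,w(133,66)))
z2=lambda u,v:(130+(u+.5)/4.5-.5,210+(v+.5)/4.5-.5)
T=[onz(c,*z2(*p),.104) for p in((262,277),(355,259),(373,352),(276,369))]
for i in range(4):
    d=T[(i+1)%4]-T[i]; print(T[i].round(4),np.linalg.norm(d).round(4),np.degrees(np.arctan2(d[1],d[0])).round(1))
print("tower",np.mean(T,0))
print("jar",onz(c,*z2(310,90),.075))
for n,p,h in(("blueL",(145,305),.104),("turq",(195,490),.104),("blueR",(640,400),.104)): print(n,onz(c,*z2(*p),h))
```

```text
fr [ 0.5558 -0.2179  0.12  ]
fl [0.4804 0.0404 0.12  ]
br [ 0.7241 -0.1688  0.12  ]
bl [0.6517 0.0869 0.12  ]
fr fl 0.2691 106.26
br bl 0.2657 105.8
fr br 0.1754 16.28
fl bl 0.1775 15.17
bar tip (array([0.53429966, 0.15110504, 0.16335501]), np.float64(0.00355829678433694)) inner (array([0.5552361 , 0.07250927, 0.16243015]), np.float64(0.00300752061089954))
handle L (array([0.64894712, 0.00686901, 0.29641852]), np.float64(3.16385037816362e-05)) R (array([ 0.67520566, -0.10597729,  0.32505028]), np.float64(0.001931534556314239))
[0.4827 0.367  0.104 ] 0.0548 -80.4
[0.4918 0.3129 0.104 ] 0.055 -169.3
[0.4377 0.3027 0.104 ] 0.0568 98.6
[0.4293 0.3588 0.104 ] 0.054 8.7
tower [0.46038003 0.3353683  0.104     ]
jar [0.59565902 0.34507191 0.075     ]
blueL [0.46809773 0.43496281 0.104     ]
turq [0.3610567  0.40547967 0.104     ]
blueR [0.40647721 0.1488445  0.104     ]
```

```bash
cat >> h.py <<'E'
def Rc(deg): return R.from_euler("z",deg,degrees=True).as_matrix()
C=np.array([.603,-.065,0]); YAW=16.
def w2c(p): return Rc(YAW).T@(np.array(p)-C)
def c2w(p): return Rc(YAW)@np.array(p)+C
def rel(st,target,yawz=None):
    """cm shift in tool axes and turn deg so that tool z has yaw yawz (mod 180)"""
    M=R.from_rotvec(st["tcp_rot"]).as_matrix()
    d=M.T@(np.array(target)-st["eef_pos"])*100
    y0=np.degrees(np.arctan2(M[1,2],M[0,2])); t=None
    if yawz is not None: # tool x down -> +turn about x reduces yaw
        t=-(((yawz-y0)+90)%180-90)
    return d.round(2),None if t is None else round(t,1)
def show(st):
    M=R.from_rotvec(st["tcp_rot"]).as_matrix(); print("t",round(st["t"],2),"tcp",st["eef_pos"].round(4),"case",w2c(st["eef_pos"]).round(4),"zyaw",np.degrees(np.arctan2(M[1,2],M[0,2])).round(2),"xax",M[:,0].round(3),"yax",M[:,1].round(3),"zax",M[:,2].round(3),"q",st["q"].round(2),"w",st["gripper_width"].round(4),"F",st["wrist_force"].round(2))
E
python3 - <<'E'
from rig import env
from h import *
s=env.read_state(); show(s)
print(rel(s,[.460,.335,.22],9.7))
E
```

```text
Traceback (most recent call last):
  File "h.py", line 29, in show
    M=R.from_rotvec(st["tcp_rot"]).as_matrix(); print("t",round(st["t"],2),"tcp",st["eef_pos"].round(4),"case",w2c(st["eef_pos"]).round(4),"zyaw",np.degrees(np.arctan2(M[1,2],M[0,2])).round(2),"xax",M[:,0].round(3),"yax",M[:,1].round(3),"zax",M[:,2].round(3),"q",st["q"].round(2),"w",st["gripper_width"].round(4),"F",st["wrist_force"].round(2))
                                                                                                                                                                                                                                                                                            ^^^^^^^^^^^^^^^^^^^^^^^^^
AttributeError: 'float' object has no attribute 'round'
```

```bash
sed -i 's/st\["gripper_width"\].round(4)/round(st["gripper_width"],4)/' h.py
python3 - <<'E'
from rig import env
from h import *
s=env.read_state(); show(s)
print(rel(s,[.460,.335,.22],9.7))
E
```

```text
t 0.25 tcp [ 0.2131 -0.5337  0.2307] case [-0.504  -0.343   0.2307] zyaw -68.24 xax [-0.     0.001 -1.   ] yax [0.929 0.371 0.   ] zax [ 0.371 -0.929 -0.001] q [-1.34  0.21  1.54  0.    1.39 -0.15] w 0.0853 F [-0.06 -0.5  -0.1 ]
(array([  1.16,  55.14, -71.52]), np.float64(-77.9))
```

Emit:
play_rows(
  increments=[
    {"linear": [0,2,-2.5],"turn": -3},
    {"linear": [0,5,-6.5],"turn": -7},
    {"linear": [0,8,-10.5],"turn": -11},
    {"linear": [0,11,-14.5],"turn": -16},
    {"linear": [0,14,-18.5],"turn": -20},
    {"linear": [0,17,-22],"turn": -24},
    {"linear": [0,20,-26],"turn": -28},
    {"linear": [0,23,-30],"turn": -33},
    {"linear": [0,26,-34],"turn": -37},
    {"linear": [0,29,-38],"turn": -41},
    {"linear": [0,32,-41.5],"turn": -45},
    {"linear": [0,35,-45.5],"turn": -49},
    {"linear": [0,38,-49.5],"turn": -54},
    {"linear": [0,41,-53],"turn": -58},
    {"linear": [0,44,-57],"turn": -62},
    {"linear": [0,47,-61],"turn": -66},
    {"linear": [0,50,-65],"turn": -70},
    {"linear": [0,53,-68.5],"turn": -74},
    {"linear": [0,54.5,-70.7],"turn": -77},
    {"linear": [0,55.1,-71.5],"turn": -77.9},
  ],
  grip=0,
  squeeze=40,
)

```text
t: 2.75
eef_pos: [0.4597, 0.3355, 0.2309]
tcp_rot: [-0.134, 1.567, 0.134]
wrist_force: [0.3, 0.1, -0.2]
gripper_width: 0.0856
```

Run:
```python
from rig import env,eyes
from h import *
w=eyes.camera("wrist");c=eyes.camera("top");show(env.read_state())
cv2.imwrite("pics/b_wrist.png",w["color"][:,:,::-1]);a=c["color"][:,:,::-1]
cv2.imwrite("pics/b_top.png",cv2.resize(a[170:350,100:340],None,fx=3,fy=3))
import pickle;pickle.dump((w,c),open("b.pkl","wb"))
```

```text
t 2.85 tcp [0.4597 0.3345 0.231 ] case [-0.0276  0.4236  0.231 ] zyaw 9.69 xax [-0.    -0.001 -1.   ] yax [-0.168  0.986 -0.   ] zax [ 0.986  0.168 -0.001] q [ 0.48  0.19  1.56 -0.    1.39  0.31] w 0.0857 F [ 0.25  0.29 -1.02]
```

View pics/b_wrist.png

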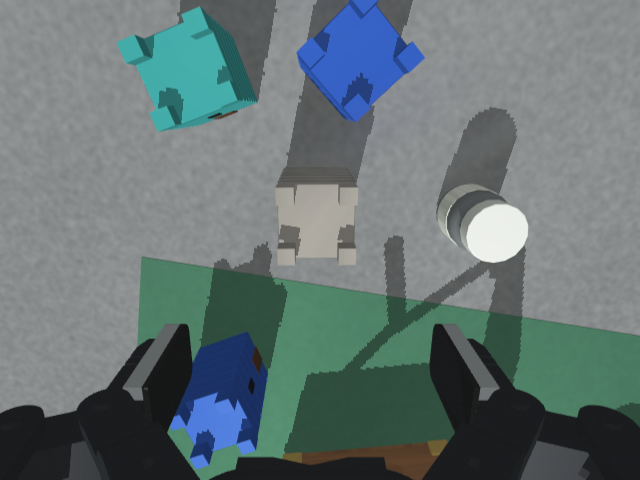

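View pics/b_top.png

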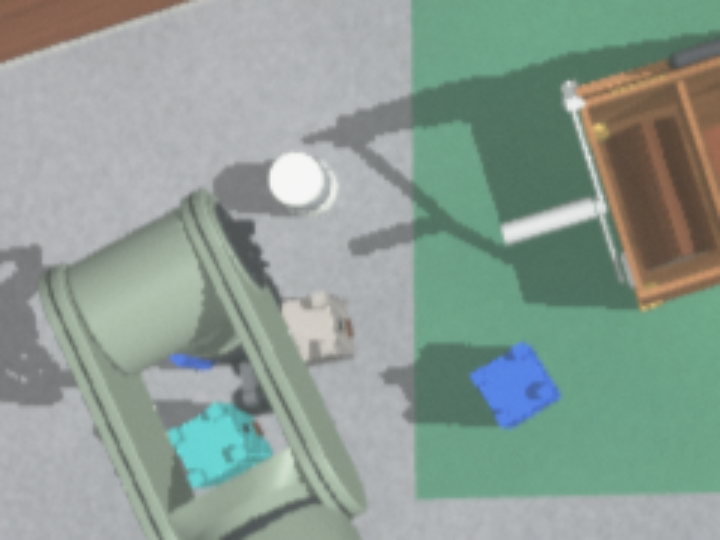

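Run:
```python
import pickle
from h import *
w,c=pickle.load(open("b.pkl","rb"))
print("cam",ray(w,0,0)[0])
T=[onz(w,*p,.104) for p in((276,187),(357,186),(356,265),(277,265))]
for i in range(4):
    d=T[(i+1)%4]-T[i]; print(T[i].round(4),np.linalg.norm(d).round(4),np.degrees(np.arctan2(d[1],d[0])).round(1))
print(np.mean(T,0), proj(w,[.46,.335,.104]))
J=[onz(w,*p,.075) for p in((466,233),(528,233))];print(J)
print(onz(w,358,77,.104),onz(w,355,121,.104),onz(w,256,102,.09))
```

```text
cam [0.44599708 0.41509957 0.37465764]
[0.4318 0.3624 0.104 ] 0.0529 10.5
[0.4838 0.3721 0.104 ] 0.0552 -78.9
[0.4944 0.3179 0.104 ] 0.0549 -170.2
[0.4404 0.3085 0.104 ] 0.0546 99.0
[0.46260552 0.34023513 0.104     ] [[311.35040362 233.65203199]]
[array([0.57560687, 0.34671548, 0.075     ]), array([0.62135163, 0.35464517, 0.075     ])]
[0.47086454 0.43699372 0.104     ] [0.474257   0.41174978 0.104     ] [0.41031794 0.41220989 0.09      ]
```

Emit:
play_rows(
  increments=[
    {"linear": [2,0.3,0.2]},
    {"linear": [5,0.3,0.2]},
    {"linear": [8,0.3,0.2]},
    {"linear": [11,0.3,0.2]},
    {"linear": [13.5,0.3,0.2]},
    {"linear": [15.5,0.3,0.2]},
    {"linear": [17,0.3,0.2]},
    {"linear": [17.9,0.3,0.2]},
    {"linear": [17.9,0.3,0.2]},
  ],
)

```text
validation failed for argument at $.in...
```

Emit:
play_rows(
  increments=[
    {"linear": [0,0,0]},
    {"linear": [0,0,0]},
    {"linear": [0,0,0]},
    {"linear": [0,0,0]},
    {"linear": [0,0,0]},
    {"linear": [0,0,0]},
    {"linear": [0,0,0]},
    {"linear": [0,0,0]},
  ],
  grip=0.8,
  squeeze=40,
)

```text
validation failed for argument at $.in...
```

Run:
```python
from rig import env,eyes
from h import *
w=eyes.camera("wrist");show(env.read_state())
cv2.imwrite("pics/c_wrist.png",w["color"][:,:,::-1])
```

```text
t 2.9 tcp [0.4596 0.3338 0.231 ] case [-0.0279  0.4229  0.231 ] zyaw 9.64 xax [-0.001 -0.001 -1.   ] yax [-0.167  0.986 -0.001] zax [ 0.986  0.167 -0.001] q [ 0.48  0.19  1.56 -0.    1.39  0.31] w 0.0855 F [-0.98  0.29 -0.06]
```

View pics/c_wrist.png

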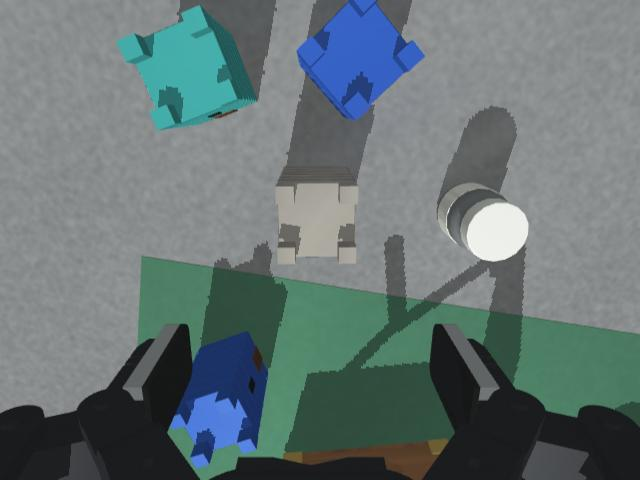

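The calls were refused because every row needs "turn". Nothing moved, and the picture is unchanged.

Emit:
play_rows(
  increments=[
    {"linear": [2,0.3,0.2],"turn": 0},
    {"linear": [5,0.3,0.2],"turn": 0},
    {"linear": [8,0.3,0.2],"turn": 0},
    {"linear": [11,0.3,0.2],"turn": 0},
    {"linear": [13.5,0.3,0.2],"turn": 0},
    {"linear": [15.5,0.3,0.2],"turn": 0},
    {"linear": [17,0.3,0.2],"turn": 0},
    {"linear": [17.9,0.3,0.2],"turn": 0},
    {"linear": [17.9,0.3,0.2],"turn": 0},
  ],
)

```text
t: 4.03
eef_pos: [0.4611, 0.3371, 0.052]
tcp_rot: [-0.132, 1.568, 0.132]
wrist_force: [-0.7, -0.3, 0.3]
gripper_width: 0.0857
```

Run:
```python
from rig import env,eyes
from h import *
w=eyes.camera("wrist");show(env.read_state())
cv2.imwrite("pics/c_wrist.png",w["color"][:,:,::-1])
```

```text
t 4.08 tcp [0.4616 0.3375 0.0526] case [-0.025   0.4259  0.0526] zyaw 9.65 xax [ 0.  0. -1.] yax [-0.168  0.986  0.   ] zax [0.986 0.168 0.   ] q [ 0.48  0.41  1.69 -0.    1.05  0.31] w 0.0855 F [ 0.18 -0.22  0.1 ]
```

View pics/c_wrist.png

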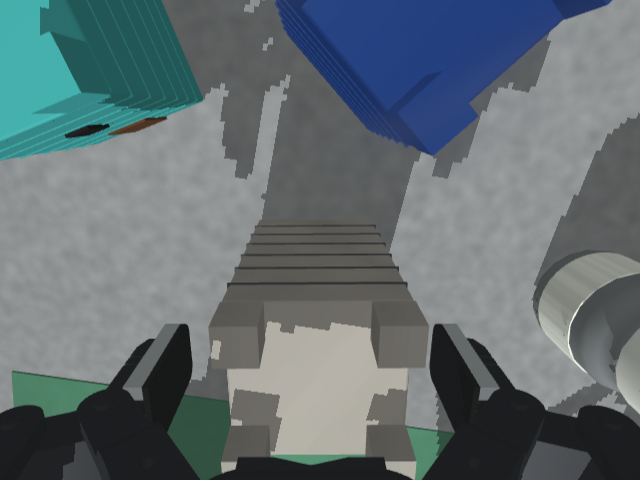

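The tower is centred between the fingers, so I'll close.

Emit:
play_rows(
  increments=[
    {"linear": [0,0,0],"turn": 0},
    {"linear": [0,0,0],"turn": 0},
    {"linear": [0,0,0],"turn": 0},
    {"linear": [0,0,0],"turn": 0},
    {"linear": [0,0,0],"turn": 0},
    {"linear": [0,0,0],"turn": 0},
    {"linear": [0,0,0],"turn": 0},
    {"linear": [0,0,0],"turn": 0},
  ],
  grip=0.8,
  squeeze=40,
)

```text
t: 5.08
eef_pos: [0.4622, 0.338, 0.0533]
tcp_rot: [-0.132, 1.565, 0.133]
wrist_force: [0.5, -0.1, 6.1]
gripper_width: 0.0536
```

Run:
```python
from rig import env,eyes
from h import *
w=eyes.camera("wrist");s=env.read_state();show(s)
cv2.imwrite("pics/d_wrist.png",w["color"][:,:,::-1])
p=c2w([-.15,-.088,.24]);print(p,rel(s,p,16))
```

```text
t 5.12 tcp [0.4622 0.338  0.0533] case [-0.0243  0.4262  0.0533] zyaw 9.66 xax [ 0.002  0.001 -1.   ] yax [-0.168  0.986  0.001] zax [0.986 0.168 0.002] q [0.48 0.41 1.69 0.   1.05 0.31] w 0.0537 F [-0.08  0.1   6.13]
[ 0.48306683 -0.19093663  0.24      ] (array([-18.72, -52.49,  -6.78]), np.float64(-6.3))
```

View pics/d_wrist.png

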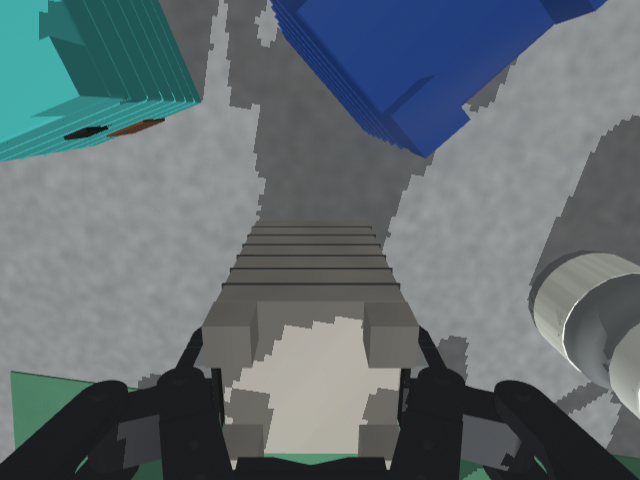

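Emit:
play_rows(
  increments=[
    {"linear": [-1,0,0],"turn": 0},
    {"linear": [-3,0,0],"turn": 0},
    {"linear": [-6,0,0],"turn": 0},
    {"linear": [-9,0,0],"turn": 0},
    {"linear": [-12,0,0],"turn": 0},
    {"linear": [-15,-1,0],"turn": 0},
    {"linear": [-17.5,-4,-0.5],"turn": -0.5},
    {"linear": [-18.7,-8,-1],"turn": -1},
    {"linear": [-18.7,-12.5,-1.6],"turn": -1.5},
    {"linear": [-18.7,-17,-2.2],"turn": -2},
    {"linear": [-18.7,-21.5,-2.8],"turn": -2.5},
    {"linear": [-18.7,-26,-3.4],"turn": -3},
    {"linear": [-18.7,-30.5,-4],"turn": -3.5},
    {"linear": [-18.7,-35,-4.5],"turn": -4},
    {"linear": [-18.7,-39.5,-5.1],"turn": -4.5},
    {"linear": [-18.7,-44,-5.7],"turn": -5},
    {"linear": [-18.7,-48,-6.2],"turn": -5.5},
    {"linear": [-18.7,-51,-6.6],"turn": -6},
    {"linear": [-18.7,-52.5,-6.8],"turn": -6.3},
    {"linear": [-18.7,-52.5,-6.8],"turn": -6.3},
  ],
)

```text
t: 7.62
eef_pos: [0.4818, -0.1913, 0.2386]
tcp_rot: [-0.216, 1.561, 0.219]
wrist_force: [0.3, 1.0, -4.1]
gripper_width: 0.0535
```

Run:
```python
from rig import env,eyes
from h import *
w=eyes.camera("wrist");sc=eyes.camera("scene");tp=eyes.camera("top");s=env.read_state();show(s)
cv2.imwrite("pics/e_wrist.png",w["color"][:,:,::-1])
cv2.imwrite("pics/e_scene.png",cv2.resize(sc["color"][100:400,180:580,::-1],None,fx=2,fy=2))
cv2.imwrite("pics/e_top.png",cv2.resize(tp["color"][140:340,240:500,::-1],None,fx=3,fy=3))
import pickle;pickle.dump((w,sc,tp),open("e.pkl","wb"))
```

```text
t 7.78 tcp [ 0.4821 -0.19    0.2389] case [-0.1506 -0.0869  0.2389] zyaw 16.02 xax [-0.001  0.001 -1.   ] yax [-0.276  0.961  0.001] zax [ 0.961  0.276 -0.   ] q [-0.54  0.08  1.67  0.    1.39 -0.82] w 0.0536 F [ 0.25  0.   -2.74]
```

View pics/e_wrist.png

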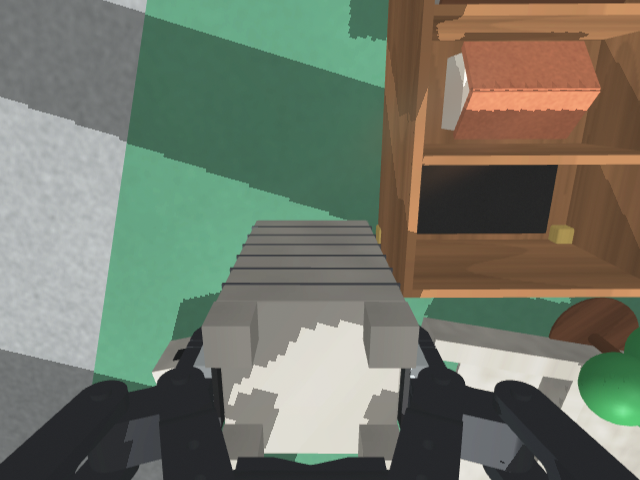

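View pics/e_scene.png

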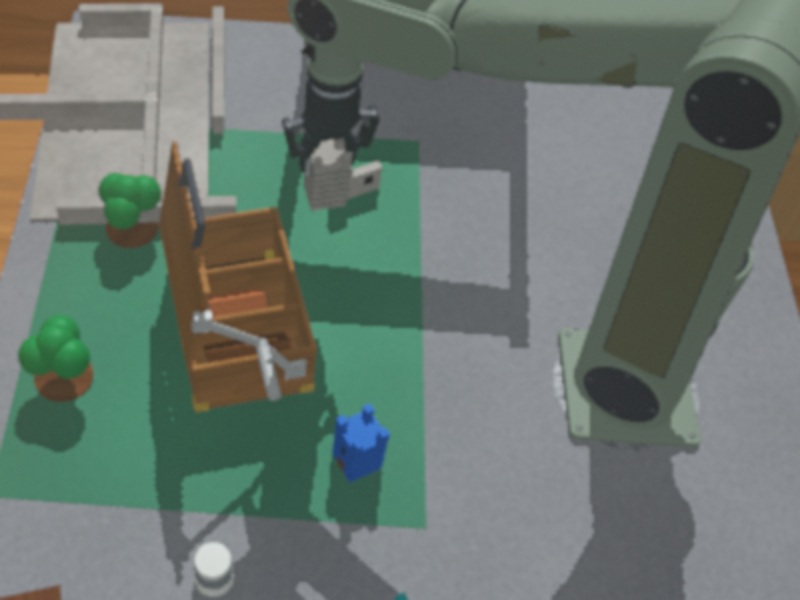

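View pics/e_top.png

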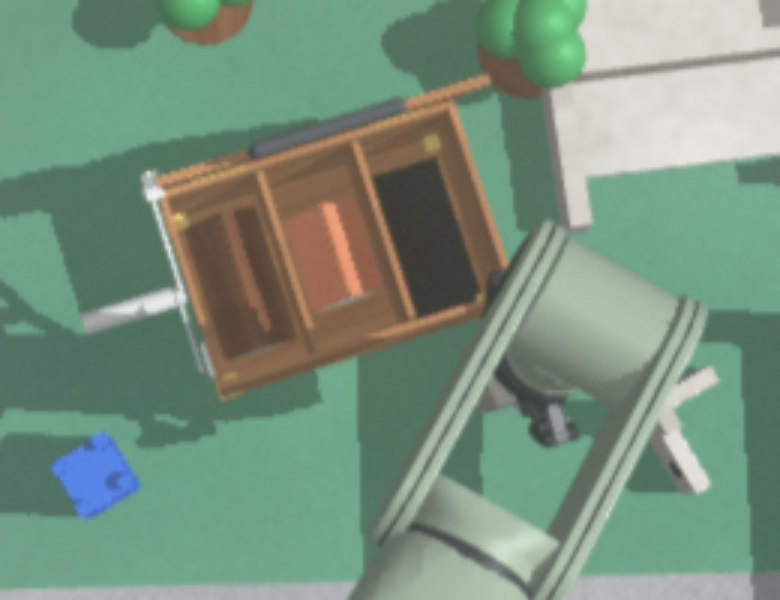

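Run:
```python
import pickle
from h import *
w,sc,tp=pickle.load(open("e.pkl","rb"))
t=lambda u,v:(240+u/3,140+v/3); s=lambda u,v:(180+u/2,100+v/2)
for a,b in(((550,228),(290,10)),((540,235),(315,18)),((553,230),(300,0))):
    p,e=tri(tp,t(*a),sc,s(*b)); print(p.round(3),e.round(3),w2c(p).round(3))
print("cams",ray(tp,0,0)[0],ray(sc,0,0)[0], ray(w,0,0)[0])
# pad pixel checks in wrist image: pad corners near (419,165),(557,165),(548,232),(419,234 occl)
for p in((557,165),(548,232)): 
    P=onz(w,*p,.010);print(P,w2c(P))
for p in((405,295),): P=onz(w,*p,.12);print("fr corner",P,w2c(P))
for p in((425,160),): P=onz(w,*p,.12);print("part",P,w2c(P))
```

```text
[ 0.544 -0.176  0.536] 0.002 [-0.087 -0.09   0.536]
[ 0.526 -0.167  0.538] 0.025 [-0.102 -0.077  0.538]
[ 0.536 -0.174  0.555] 0.005 [-0.094 -0.086  0.555]
cams [0.36619928 0.01775589 1.63812336] [0.51053516 0.85126674 1.37544462] [ 0.45987212 -0.11387046  0.38249942]
[ 0.68166843 -0.10012397  0.01      ] [ 0.06593947 -0.05544728  0.01      ]
[ 0.70145966 -0.15861007  0.01      ] [ 0.06884307 -0.11712293  0.01      ]
fr corner [ 0.55555549 -0.21376531  0.12      ] [-0.08661187 -0.12992491  0.12      ]
part [ 0.53607909 -0.12384943  0.12      ] [-0.08054961 -0.0381238   0.12      ]
```

Run:
```python
import pickle
from h import *
w,sc,tp=pickle.load(open("e.pkl","rb"))
# merlon tops: outer corners: far row 320 top? (203,326)-(418,326) candidates
for p in((203,324),(257,324),(418,324),(232,458),(387,458),(203,367),(258,302)):
    P=onz(w,*p,.2896);print(p,P.round(4),w2c(P).round(4))
e=cv2.imread("pics/e_wrist.png");cv2.imwrite("pics/e_z.png",cv2.resize(e[280:480,180:440],None,fx=3,fy=3))
e=cv2.imread("pics/e_wrist.png");cv2.imwrite("pics/e_z2.png",cv2.resize(e[0:310,380:640],None,fx=2.3,fy=1.9*2.3/1.9))
```

```text
(203, 324) [ 0.4479 -0.1706  0.2896] [-0.1782 -0.0588  0.2896]
(257, 324) [ 0.4609 -0.1669  0.2896] [-0.1647 -0.0588  0.2896]
(418, 324) [ 0.4996 -0.1558  0.2896] [-0.1245 -0.0588  0.2896]
(232, 458) [ 0.4641 -0.2101  0.2896] [-0.1735 -0.1011  0.2896]
(387, 458) [ 0.5061 -0.198   0.2896] [-0.1298 -0.1011  0.2896]
(203, 367) [ 0.4504 -0.1829  0.2896] [-0.1792 -0.0713  0.2896]
(258, 302) [ 0.4597 -0.1609  0.2896] [-0.1642 -0.0527  0.2896]
```

View pics/e_z.png

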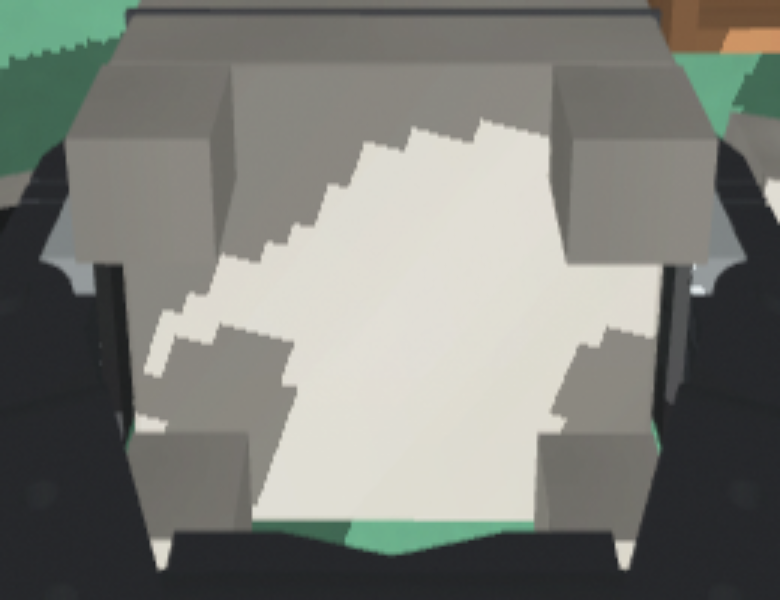

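View pics/e_z2.png

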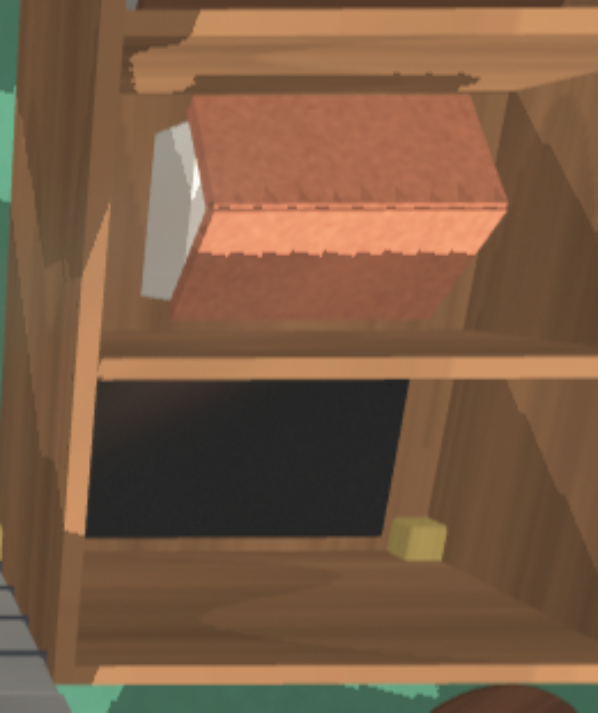

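Run:
```python
import pickle
from h import *
w,sc,tp=pickle.load(open("e.pkl","rb"))
q=lambda u,v:(380+u/2.3,v/2.3)
for n,p in dict(partL=(105,379),partR=(590,379),outL=(100,666),outR=(590,664),partTop=(105,357),outB=(100,684),frontwall_in=(88,500),frontwall_out=(64,530)).items():
    print(n,w2c(onz(w,*q(*p),.12)).round(4))
for p in((409,379),(383,537),(86,537)): print("pad",w2c(onz(w,*q(*p),.010)).round(4))
```

```text
partL [-0.0799 -0.0411  0.12  ]
partR [ 0.0513 -0.0412  0.12  ]
outL [-0.0742 -0.1258  0.12  ]
outR [ 0.0716 -0.1253  0.12  ]
partTop [-0.0804 -0.0352  0.12  ]
outB [-0.0737 -0.1317  0.12  ]
frontwall_in [-0.0818 -0.0748  0.12  ]
frontwall_out [-0.088  -0.0836  0.12  ]
pad [ 0.0666 -0.0553  0.01  ]
pad [ 0.0677 -0.1186  0.01  ]
pad [-0.0524 -0.1184  0.01  ]
```

Emit:
play_rows(
  increments=[
    {"linear": [0.3,0,1],"turn": 0},
    {"linear": [1,0,3],"turn": 0},
    {"linear": [2,0,5.5],"turn": 0},
    {"linear": [3,0,8],"turn": 0},
    {"linear": [3.3,0.1,10.3],"turn": 0},
    {"linear": [3.5,0.1,11.7],"turn": 0},
    {"linear": [3.5,0.1,12.1],"turn": 0},
    {"linear": [3.5,0.1,12.1],"turn": 0},
  ],
)

```text
t: 8.78
eef_pos: [0.5984, -0.157, 0.2044]
tcp_rot: [-0.219, 1.56, 0.219]
wrist_force: [-0.4, -1.4, -3.9]
gripper_width: 0.0535
```

Run:
```python
from rig import env,eyes
from h import *
w=eyes.camera("wrist");sc=eyes.camera("scene");tp=eyes.camera("top");s=env.read_state();show(s)
cv2.imwrite("pics/f_wrist.png",w["color"][:,:,::-1])
cv2.imwrite("pics/f_scene.png",cv2.resize(sc["color"][80:330,180:440,::-1],None,fx=3,fy=2.4*1.25))
cv2.imwrite("pics/f_top.png",cv2.resize(tp["color"][140:340,240:500,::-1],None,fx=3,fy=3))
```

```text
t 8.93 tcp [ 0.5979 -0.1575  0.2046] case [-0.0303 -0.0875  0.2046] zyaw 15.93 xax [-0. -0. -1.] yax [-0.274  0.962 -0.   ] zax [ 0.962  0.274 -0.   ] q [-0.4   0.32  1.46 -0.    1.36 -0.68] w 0.0532 F [-0.4   0.39 -2.94]
```

View pics/f_wrist.png

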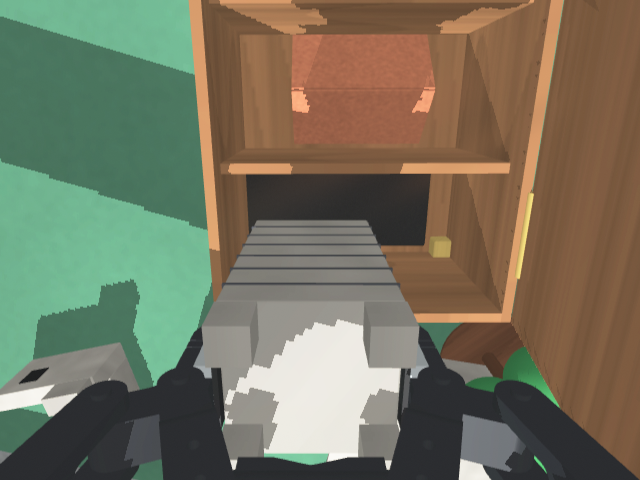

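View pics/f_scene.png

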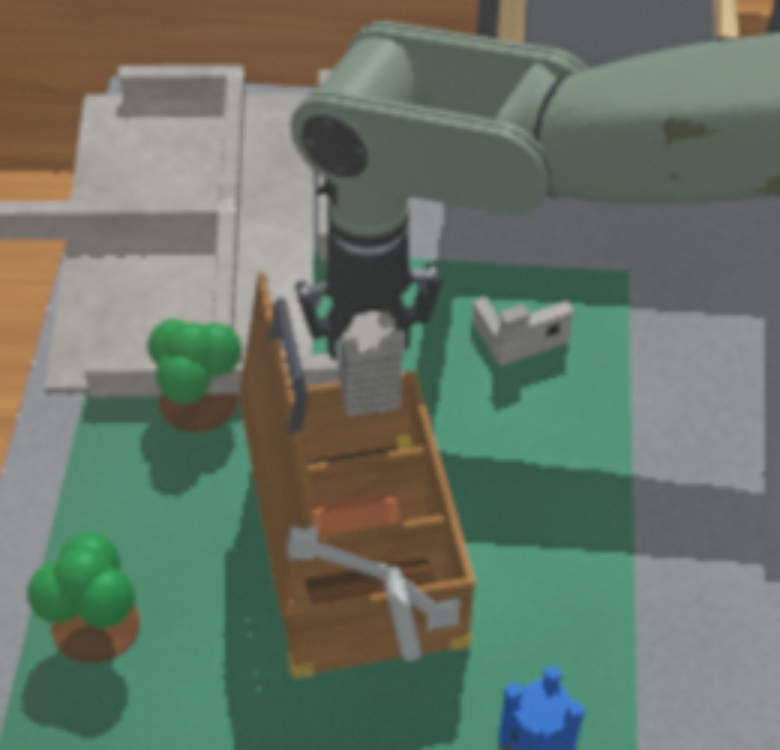

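View pics/f_top.png

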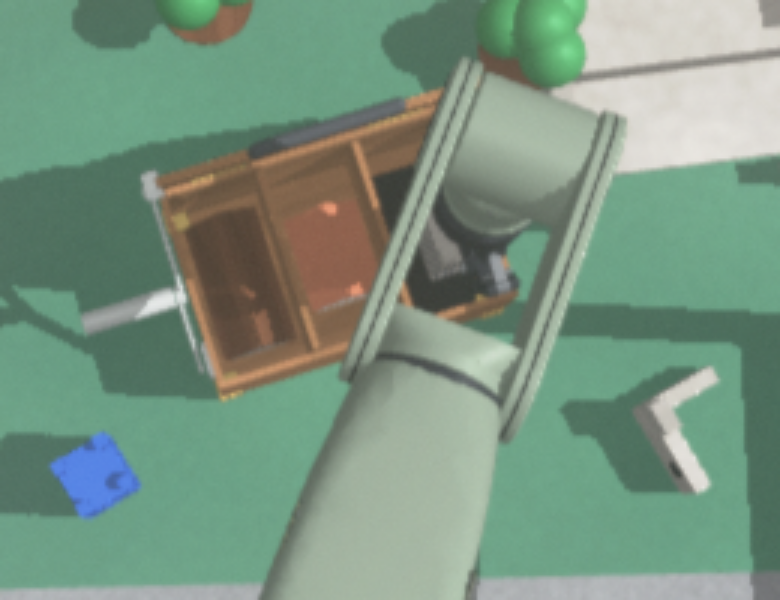

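Run:
```python
from rig import env,eyes
from h import *
w=eyes.camera("wrist");show(env.read_state())
for p in((222,165),(508,165),(360,173),(430,316),(212,250),(513,316)): print(p,w2c(onz(w,*p,.12)).round(4))
z=.104+.2046-.0533
for p in((203,326),(418,326)): print(p,w2c(onz(w,*p,z)).round(4))
```

```text
t 8.97 tcp [ 0.598  -0.1575  0.2046] case [-0.0303 -0.0875  0.2046] zyaw 15.92 xax [ 0. -0. -1.] yax [-0.274  0.962 -0.   ] zax [0.962 0.274 0.   ] q [-0.4   0.32  1.46 -0.    1.36 -0.68] w 0.0533 F [ 0.95  0.34 -3.44]
(222, 165) [-0.0785 -0.0364  0.12  ]
(508, 165) [ 0.0766 -0.0364  0.12  ]
(360, 173) [-0.0035 -0.0407  0.12  ]
(430, 316) [ 0.0424 -0.1278  0.12  ]
(212, 250) [-0.0876 -0.0851  0.12  ]
(513, 316) [ 0.0931 -0.1278  0.12  ]
(203, 326) [-0.0574 -0.0588  0.2553]
(418, 326) [-0.0034 -0.0588  0.2553]
```

Emit:
play_rows(
  increments=[
    {"linear": [1,0.1,0],"turn": 0},
    {"linear": [2.5,0.1,0],"turn": 0},
    {"linear": [4,0.1,0],"turn": 0},
    {"linear": [5.5,0.1,0],"turn": 0},
    {"linear": [7,0.1,0],"turn": 0},
    {"linear": [8.5,0.1,0],"turn": 0},
    {"linear": [10,0.1,0],"turn": 0},
    {"linear": [11,0.1,0],"turn": 0},
    {"linear": [12,0.1,0],"turn": 0},
    {"linear": [12.5,0.1,0],"turn": 0},
    {"linear": [12.5,0.1,0],"turn": 0},
  ],
)

```text
t: 10.35
eef_pos: [0.598, -0.1561, 0.079]
tcp_rot: [-0.218, 1.56, 0.219]
wrist_force: [0.5, 0.1, -3.7]
gripper_width: 0.0535
```

Run:
```python
from rig import env,eyes
from h import *
w=eyes.camera("wrist");sc=eyes.camera("scene");s=env.read_state();show(s)
cv2.imwrite("pics/g_wrist.png",w["color"][:,:,::-1])
cv2.imwrite("pics/g_scene.png",cv2.resize(sc["color"][80:330,180:440,::-1],None,fx=3,fy=2.4*1.25))
```

```text
t 10.45 tcp [ 0.5986 -0.1563  0.0798] case [-0.0294 -0.0866  0.0798] zyaw 15.96 xax [ 0.001 -0.    -1.   ] yax [-0.275  0.961 -0.001] zax [0.961 0.275 0.001] q [-0.4   0.45  1.55  0.    1.13 -0.67] w 0.0535 F [-0.27  0.62 -3.06]
```

View pics/g_wrist.png

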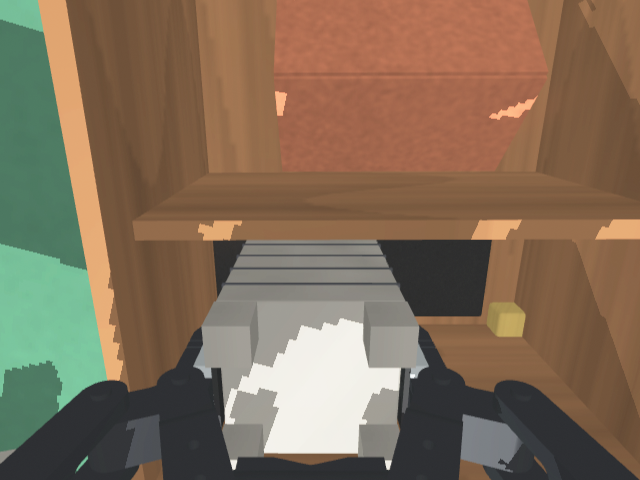

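View pics/g_scene.png

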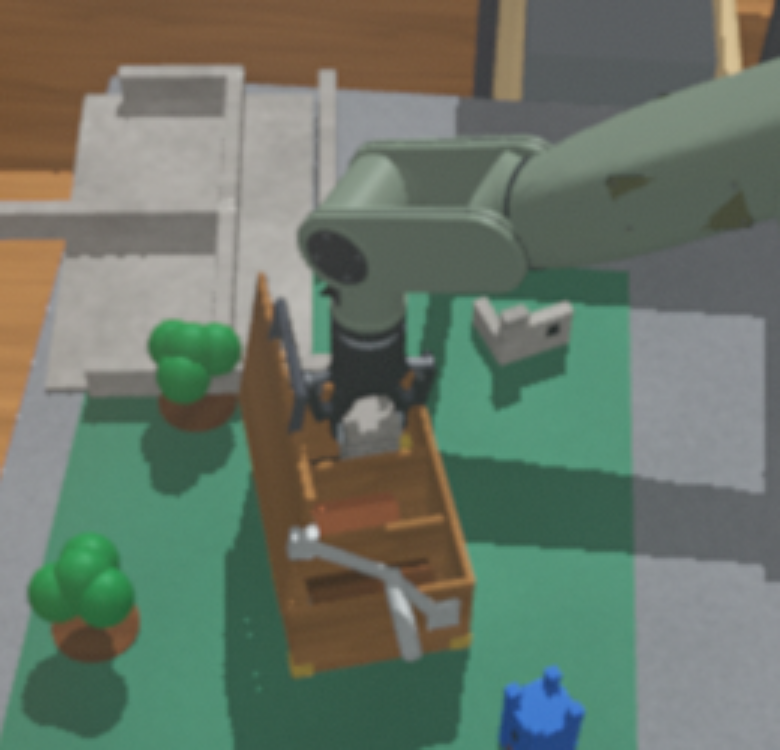

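Emit:
play_rows(
  increments=[
    {"linear": [0.3,0,0.2],"turn": 0},
    {"linear": [0.6,0,0.4],"turn": 0},
    {"linear": [0.9,0,0.4],"turn": 0},
    {"linear": [1.2,0,0.4],"turn": 0},
    {"linear": [1.4,0,0.4],"turn": 0},
    {"linear": [1.5,0,0.4],"turn": 0},
    {"linear": [1.5,0,0.4],"turn": 0},
  ],
)

```text
t: 11.32
eef_pos: [0.605, -0.1555, 0.0654]
tcp_rot: [-0.22, 1.553, 0.217]
wrist_force: [7.5, 0.8, -2.3]
gripper_width: 0.0534
```

Run:
```python
from rig import env,eyes
from h import *
w=eyes.camera("wrist");sc=eyes.camera("scene");s=env.read_state();show(s);print(s["wrist_torque"])
cv2.imwrite("pics/i_wrist.png",w["color"][:,:,::-1])
cv2.imwrite("pics/i_scene.png",cv2.resize(sc["color"][130:270,250:390,::-1],None,fx=4,fy=4))
```

```text
t 11.43 tcp [ 0.6051 -0.1555  0.0653] case [-0.023  -0.0876  0.0653] zyaw 15.96 xax [ 0.007 -0.001 -1.   ] yax [-0.275  0.961 -0.003] zax [0.961 0.275 0.006] q [-0.39  0.48  1.55  0.    1.11 -0.67] w 0.054 F [ 7.97  0.3  -2.87]
[ 0.08136354 -0.85163852  0.01751584]
```

View pics/i_wrist.png

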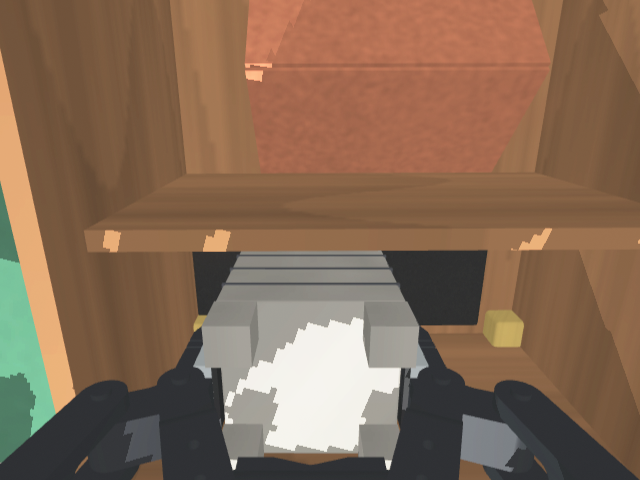

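View pics/i_scene.png

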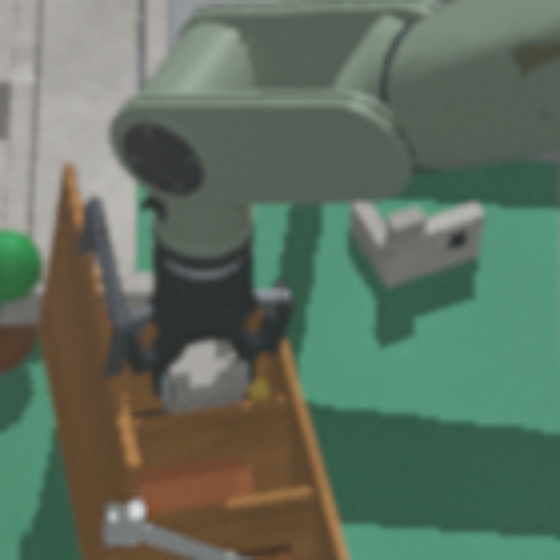

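The front-side finger linkage touches the inside of the front wall (8 N in x). I'll lift, shift towards the hinge and set down there.

Emit:
play_rows(
  increments=[
    {"linear": [-0.4,0,0.2],"turn": 0},
    {"linear": [-0.8,0,0.5],"turn": 0},
    {"linear": [-0.8,0,1],"turn": 0},
    {"linear": [-0.8,0,1.4],"turn": 0},
    {"linear": [-0.6,0,1.5],"turn": 0},
    {"linear": [-0.3,0,1.5],"turn": 0},
    {"linear": [0,0,1.5],"turn": 0},
    {"linear": [0,0,1.5],"turn": 0},
  ],
)

```text
t: 12.42
eef_pos: [0.6159, -0.1508, 0.0637]
tcp_rot: [-0.218, 1.561, 0.219]
wrist_force: [-0.5, -0.6, -3.2]
gripper_width: 0.0536
```

Run:
```python
from rig import env,eyes
from h import *
w=eyes.camera("wrist");sc=eyes.camera("scene");s=env.read_state();show(s);print(s["wrist_torque"])
cv2.imwrite("pics/j_wrist.png",w["color"][:,:,::-1])
cv2.imwrite("pics/j_scene.png",cv2.resize(sc["color"][130:270,250:390,::-1],None,fx=4,fy=4))
```

```text
t 12.53 tcp [ 0.6163 -0.151   0.0642] case [-0.0109 -0.0863  0.0642] zyaw 15.96 xax [-0.  0. -1.] yax [-0.275  0.961  0.   ] zax [ 0.961  0.275 -0.   ] q [-0.38  0.5   1.52 -0.    1.12 -0.66] w 0.0536 F [-0.32  0.14 -4.33]
[ 0.04859055  0.01265186 -0.06635579]
```

View pics/j_scene.png

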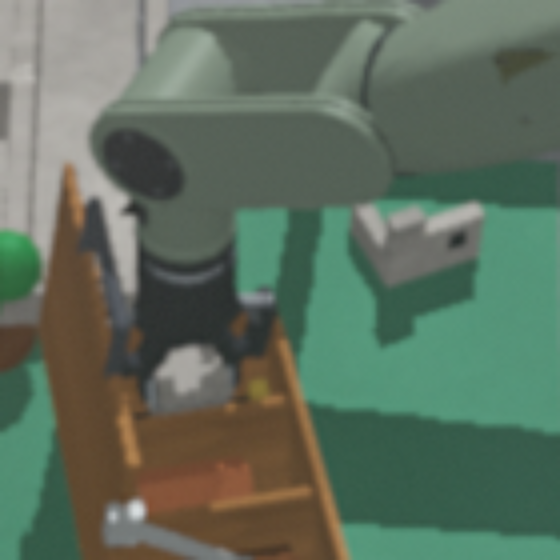

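Emit:
play_rows(
  increments=[
    {"linear": [0.1,0,0],"turn": 0},
    {"linear": [0.2,0,0],"turn": 0},
    {"linear": [0.2,0,0],"turn": 0},
  ],
)

```text
t: 12.9
eef_pos: [0.6167, -0.1511, 0.0633]
tcp_rot: [-0.219, 1.559, 0.218]
wrist_force: [-2.1, 0.3, 3.2]
gripper_width: 0.0536
```

Emit:
play_rows(
  increments=[
    {"linear": [0,0,0],"turn": 0},
    {"linear": [0,0,0],"turn": 0},
  ],
)

```text
t: 13.15
eef_pos: [0.6167, -0.1511, 0.0633]
tcp_rot: [-0.219, 1.559, 0.218]
wrist_force: [-2.1, -0.1, 5.9]
gripper_width: 0.0532
```

Emit:
play_rows(
  increments=[
    {"linear": [0,0,0],"turn": 0},
    {"linear": [0,0,0],"turn": 0},
    {"linear": [0,0,0],"turn": 0},
    {"linear": [0,0,0],"turn": 0},
    {"linear": [0,0,0],"turn": 0},
  ],
  grip=0.22,
)

```text
t: 13.78
eef_pos: [0.6164, -0.1509, 0.0622]
tcp_rot: [-0.219, 1.56, 0.219]
wrist_force: [0.2, 0.1, -0.0]
gripper_width: 0.0667
```

Run:
```python
from rig import env,eyes
from h import *
w=eyes.camera("wrist");s=env.read_state();show(s);print(s["wrist_torque"])
cv2.imwrite("pics/k_wrist.png",w["color"][:,:,::-1])
```

```text
t 13.82 tcp [ 0.6164 -0.151   0.0622] case [-0.0108 -0.0863  0.0622] zyaw 15.96 xax [ 0.  0. -1.] yax [-0.275  0.961  0.   ] zax [0.961 0.275 0.   ] q [-0.38  0.51  1.52  0.    1.12 -0.66] w 0.0665 F [0.39 0.18 0.65]
[ 0.04635007  0.01391239 -0.03791219]
```

View pics/k_wrist.png

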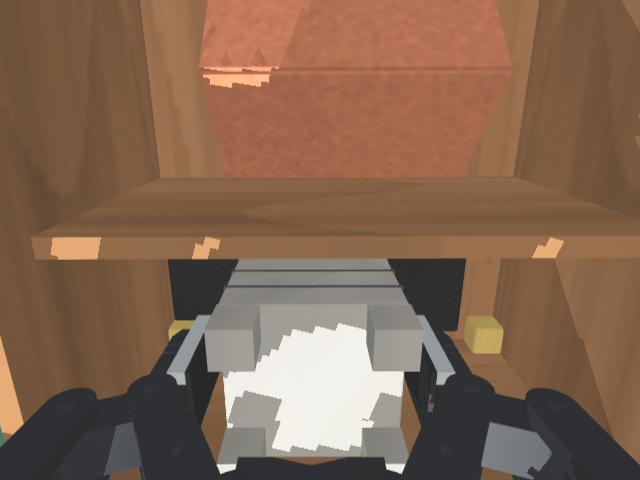

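Emit:
play_rows(
  increments=[
    {"linear": [-0.8,0,0],"turn": 0},
    {"linear": [-2.5,0,0],"turn": 0},
    {"linear": [-5,0,0],"turn": 0},
    {"linear": [-8,0,-0.5],"turn": 0},
    {"linear": [-11,0,-2.5],"turn": 0},
    {"linear": [-14,0,-5.5],"turn": 0},
    {"linear": [-17,1,-8.5],"turn": 0},
    {"linear": [-18,3,-11],"turn": 0},
    {"linear": [-18,7,-11.5],"turn": 0},
    {"linear": [-18,11,-11.5],"turn": 0},
    {"linear": [-18,15,-11],"turn": 0},
    {"linear": [-18,19,-9.5],"turn": 0},
    {"linear": [-18,23,-6.5],"turn": 0},
    {"linear": [-18,26,-3.5],"turn": 0},
    {"linear": [-18,28,-1],"turn": 0},
    {"linear": [-18,29,0.2],"turn": 0},
    {"linear": [-18,29,0.3],"turn": 0},
    {"linear": [-18,29,0.3],"turn": 0},
  ],
)

```text
t: 16.08
eef_pos: [0.5392, 0.1278, 0.2425]
tcp_rot: [-0.218, 1.56, 0.218]
wrist_force: [0.3, -0.4, 0.1]
gripper_width: 0.0665
```

Run:
```python
from rig import env,eyes
from h import *
w=eyes.camera("wrist");sc=eyes.camera("scene");s=env.read_state();show(s);tp=eyes.camera("top")
cv2.imwrite("pics/l_wrist.png",w["color"][:,:,::-1])
cv2.imwrite("pics/l_scene.png",cv2.resize(sc["color"][150:330,230:400,::-1],None,fx=4,fy=3.3))
cv2.imwrite("pics/l_top.png",cv2.resize(tp["color"][150:290,250:430,::-1],None,fx=4,fy=4))
```

```text
t 16.18 tcp [0.5391 0.1277 0.2424] case [-0.0083  0.2028  0.2424] zyaw 15.88 xax [-0. -0. -1.] yax [-0.274  0.962 -0.   ] zax [ 0.962  0.274 -0.   ] q [ 0.08  0.15  1.58 -0.    1.41 -0.2 ] w 0.0667 F [ 0.81 -0.31 -0.22]
```

View pics/l_wrist.png

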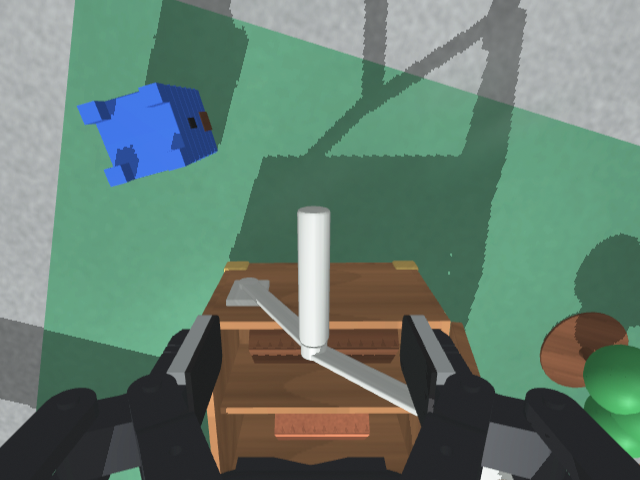

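View pics/l_top.png

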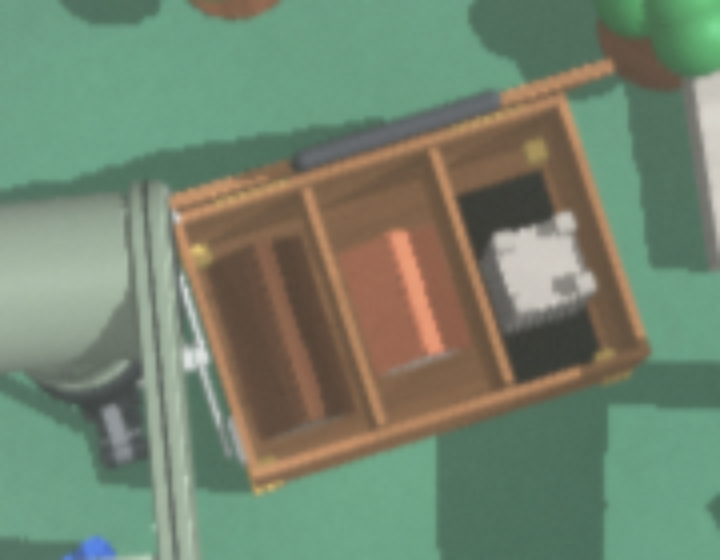

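View pics/l_scene.png

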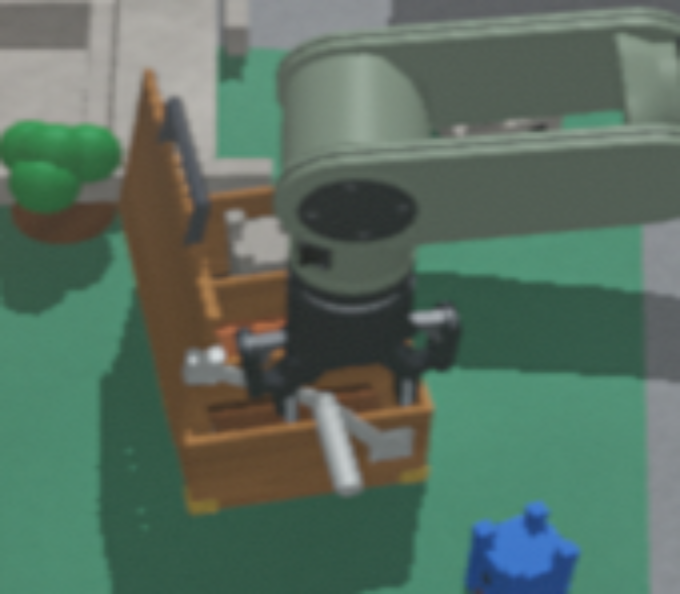

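Run:
```python
from rig import env,eyes
from h import *
w=eyes.camera("wrist");show(env.read_state())
for p in((314,209),(315,347),(298,280),(329,280)): print(p,w2c(onz(w,*p,.17)).round(4))
```

```text
t 16.27 tcp [0.5393 0.1278 0.2424] case [-0.0081  0.2029  0.2424] zyaw 15.89 xax [-0. -0. -1.] yax [-0.274  0.962 -0.   ] zax [ 0.962  0.274 -0.   ] q [ 0.08  0.15  1.58 -0.    1.41 -0.2 ] w 0.0664 F [-0.46 -0.62  0.17]
(314, 209) [-0.0065  0.2324  0.17  ]
(315, 347) [-0.0059  0.1485  0.17  ]
(298, 280) [-0.0155  0.1916  0.17  ]
(329, 280) [0.0019 0.1916 0.17  ]
```

Emit:
play_rows(
  increments=[
    {"linear": [2,0,0.1],"turn": 0},
    {"linear": [5,0,0.1],"turn": 0},
    {"linear": [7.5,0,0.1],"turn": 0},
    {"linear": [9.3,0,0.1],"turn": 0},
    {"linear": [10.2,0,0.1],"turn": 0},
    {"linear": [10.2,0,0.1],"turn": 0},
  ],
)

```text
t: 17.02
eef_pos: [0.5403, 0.1288, 0.14]
tcp_rot: [-0.219, 1.56, 0.219]
wrist_force: [-0.4, 1.3, 0.1]
gripper_width: 0.0665
```

Emit:
play_rows(
  increments=[
    {"linear": [0,0,0],"turn": 0},
    {"linear": [0,0,0],"turn": 0},
    {"linear": [0,0,0],"turn": 0},
    {"linear": [0,0,0],"turn": 0},
    {"linear": [0,0,0],"turn": 0},
  ],
  grip=0.66,
  squeeze=30,
)

```text
t: 17.65
eef_pos: [0.5405, 0.129, 0.1404]
tcp_rot: [-0.219, 1.56, 0.219]
wrist_force: [-0.4, -0.2, 0.3]
gripper_width: 0.029
```

Run:
```python
from rig import env,eyes
from h import *
w=eyes.camera("wrist");sc=eyes.camera("scene");s=env.read_state();show(s)
cv2.imwrite("pics/m_wrist.png",w["color"][:,:,::-1])
cv2.imwrite("pics/m_scene.png",cv2.resize(sc["color"][150:330,230:400,::-1],None,fx=4,fy=3.3))
```

```text
t 17.75 tcp [0.5405 0.129  0.1403] case [-0.0066  0.2037  0.1403] zyaw 15.96 xax [-0.  0. -1.] yax [-0.275  0.961  0.   ] zax [ 0.961  0.275 -0.   ] q [ 0.08  0.26  1.68  0.    1.21 -0.2 ] w 0.029 F [-0.19 -0.62  0.07]
```

View pics/m_wrist.png

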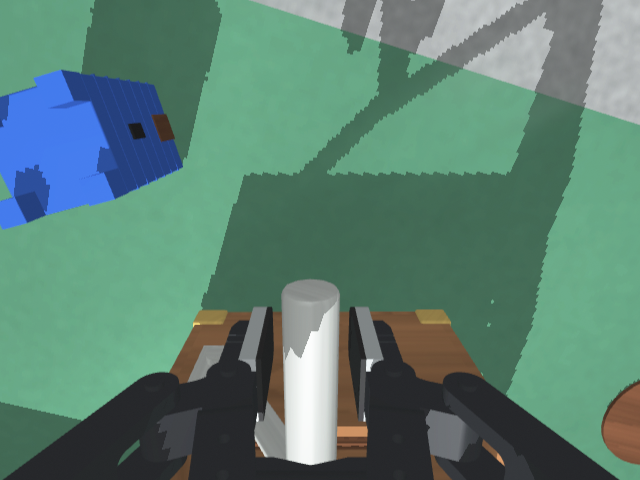

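View pics/m_scene.png

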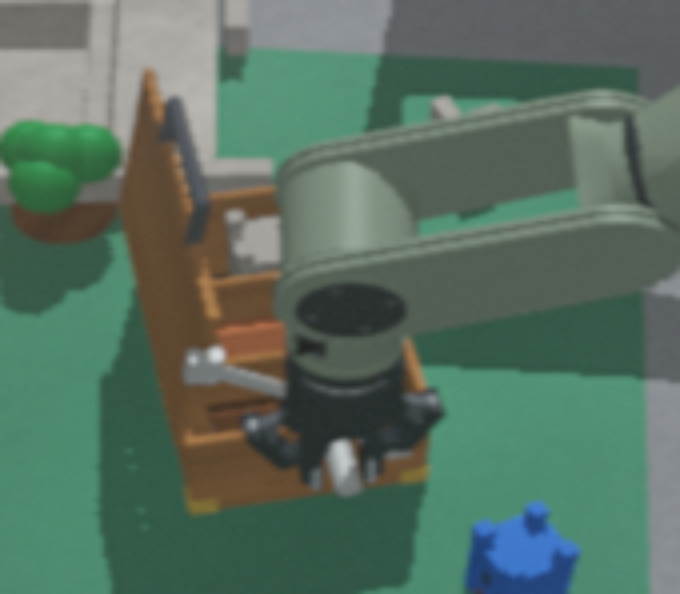

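Emit:
play_rows(
  increments=[
    {"linear": [0,0,0.4],"turn": 0},
    {"linear": [0.2,0,0.8],"turn": 0},
    {"linear": [0.4,0,1.2],"turn": 0},
    {"linear": [0.7,0,1.6],"turn": 0},
    {"linear": [1,0,2],"turn": 0},
    {"linear": [1.4,0,2.4],"turn": 0},
    {"linear": [1.8,0,2.8],"turn": 0},
    {"linear": [2.1,0,3.1],"turn": 0},
    {"linear": [2.1,0,3.1],"turn": 0},
  ],
)

```text
t: 18.88
eef_pos: [0.5703, 0.1375, 0.1189]
tcp_rot: [-0.219, 1.56, 0.219]
wrist_force: [0.6, -0.6, 0.1]
gripper_width: 0.0287
```

Run:
```python
from rig import env,eyes
from h import *
w=eyes.camera("wrist");sc=eyes.camera("scene");s=env.read_state();show(s)
cv2.imwrite("pics/n_wrist.png",w["color"][:,:,::-1])
cv2.imwrite("pics/n_scene.png",cv2.resize(sc["color"][150:330,230:400,::-1],None,fx=4,fy=3.3))
```

```text
t 18.98 tcp [0.5704 0.1375 0.1193] case [0.0245 0.2036 0.1193] zyaw 15.96 xax [ 0.  0. -1.] yax [-0.275  0.961 -0.   ] zax [0.961 0.275 0.   ] q [ 0.09  0.34  1.61  0.    1.18 -0.19] w 0.029 F [-0.31 -0.37  0.77]
```

View pics/n_wrist.png

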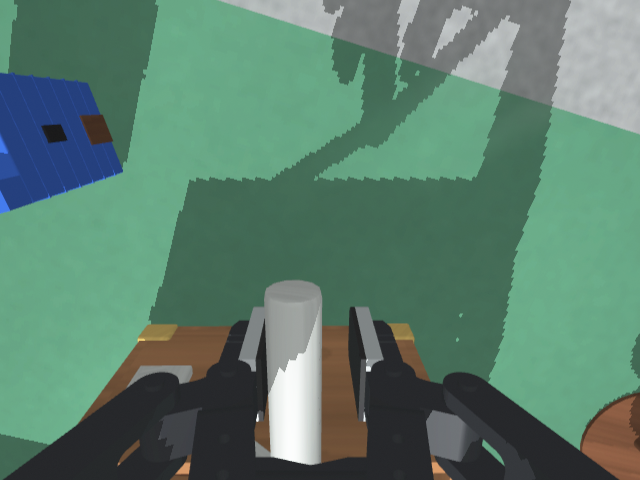

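View pics/n_scene.png

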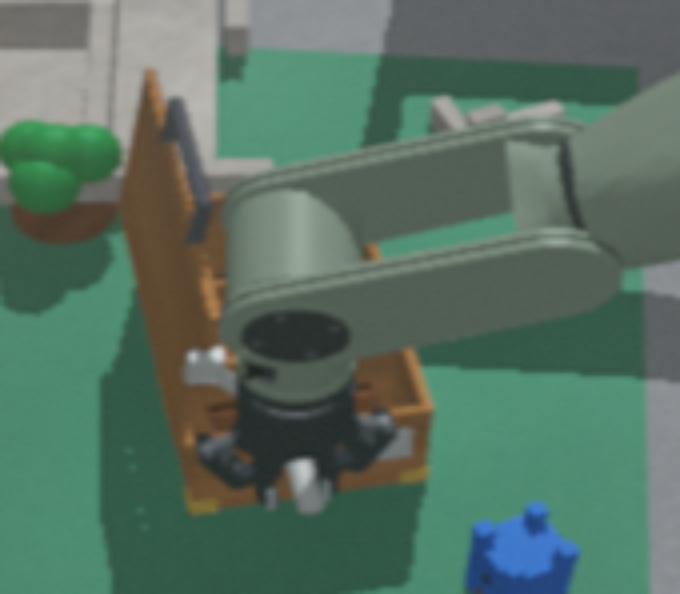

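Emit:
play_rows(
  increments=[
    {"linear": [0.4,0,0.4],"turn": 0},
    {"linear": [0.9,0,0.7],"turn": 0},
    {"linear": [1.1,0,0.9],"turn": 0},
    {"linear": [1.1,0,0.9],"turn": 0},
    {"linear": [1.1,0,0.6],"turn": 0},
    {"linear": [1.1,0,0.5],"turn": 0},
  ],
)

```text
t: 19.73
eef_pos: [0.5755, 0.1389, 0.1087]
tcp_rot: [-0.219, 1.558, 0.219]
wrist_force: [0.2, 0.3, -0.7]
gripper_width: 0.029
```

Run:
```python
from rig import env,eyes
from h import *
w=eyes.camera("wrist");sc=eyes.camera("scene");s=env.read_state();show(s)
cv2.imwrite("pics/o_wrist.png",w["color"][:,:,::-1])
```

```text
t 19.82 tcp [0.5754 0.1389 0.1087] case [0.0297 0.2036 0.1087] zyaw 15.96 xax [ 0.001  0.    -1.   ] yax [-0.275  0.961 -0.   ] zax [0.961 0.275 0.001] q [ 0.09  0.37  1.61  0.    1.17 -0.19] w 0.0292 F [ 0.36 -1.14 -0.26]
```

View pics/o_wrist.png

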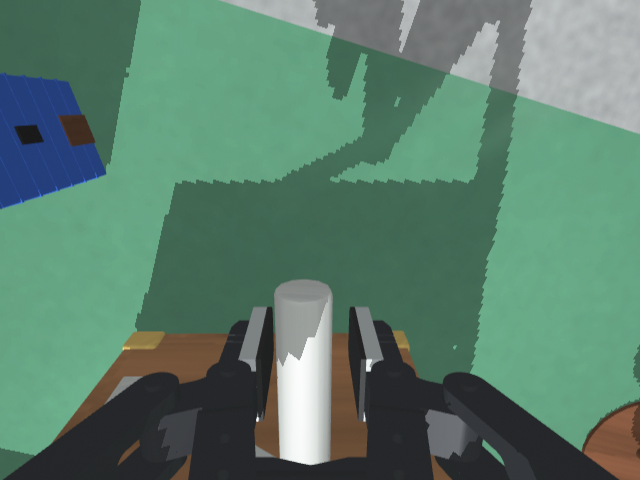

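Emit:
play_rows(
  increments=[
    {"linear": [0,0,0],"turn": 0},
    {"linear": [0,0,0],"turn": 0},
    {"linear": [0,0,0],"turn": 0},
    {"linear": [-1,0,0],"turn": 0},
    {"linear": [-3,0,0],"turn": 0},
    {"linear": [-6,0,0],"turn": 0},
    {"linear": [-10,0,-1],"turn": 0},
    {"linear": [-14,0,-3],"turn": 0},
    {"linear": [-18,0,-5],"turn": 0},
    {"linear": [-22,0,-7],"turn": 0},
    {"linear": [-26,0,-9],"turn": 0},
    {"linear": [-28,0,-10],"turn": 0},
    {"linear": [-28,0,-10],"turn": 0},
  ],
  grip=0.3,
)

```text
t: 21.45
eef_pos: [0.4796, 0.1114, 0.3915]
tcp_rot: [-0.219, 1.553, 0.218]
wrist_force: [0.2, 0.3, -0.3]
gripper_width: 0.0595
```

Run:
```python
from rig import env,eyes
from h import *
w=eyes.camera("wrist");sc=eyes.camera("scene");tp=eyes.camera("top");s=env.read_state();show(s)
cv2.imwrite("pics/p_wrist.png",w["color"][:,:,::-1])
cv2.imwrite("pics/p_scene.png",cv2.resize(sc["color"][150:330,230:400,::-1],None,fx=4,fy=4*.8))
cv2.imwrite("pics/p_top.png",cv2.resize(tp["color"][150:290,250:430,::-1],None,fx=4,fy=4))
import pickle;pickle.dump((w,sc,tp),open("p.pkl","wb"))
```

```text
t 21.6 tcp [0.4787 0.1114 0.387 ] case [-0.0708  0.2038  0.387 ] zyaw 15.96 xax [-0.002 -0.    -1.   ] yax [-0.275  0.961  0.   ] zax [ 0.961  0.275 -0.002] q [ 0.05 -0.05  1.5   0.    1.69 -0.23] w 0.0599 F [-0.08 -0.09 -0.32]
```

View pics/p_wrist.png

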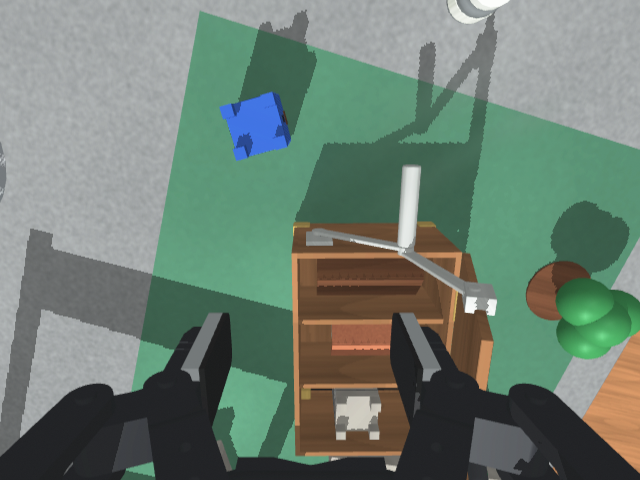

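View pics/p_scene.png

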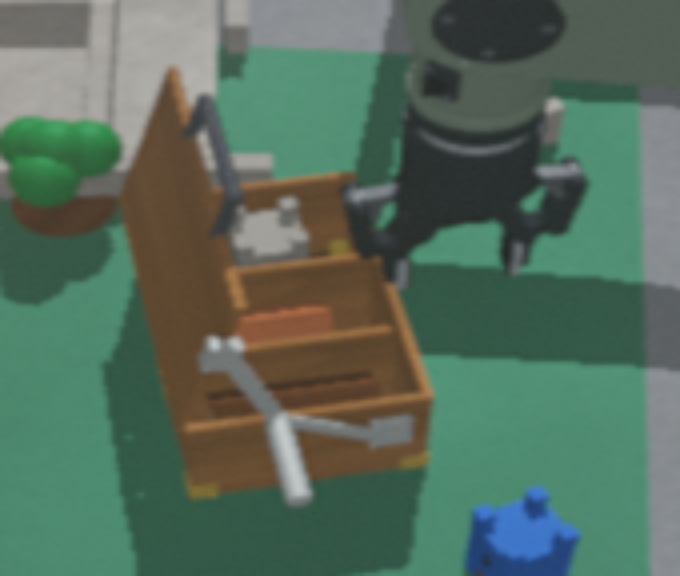

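View pics/p_top.png

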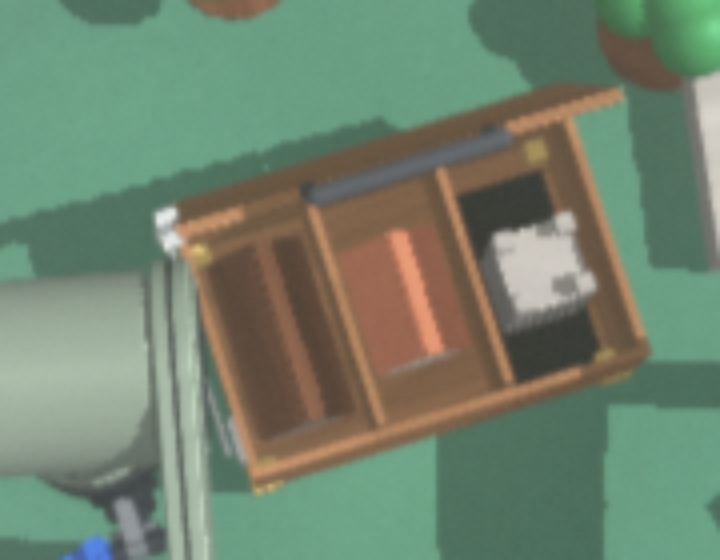

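Run:
```python
import pickle
from h import *
w,sc,tp=pickle.load(open("p.pkl","rb"))
from scipy.optimize import brentq
px=(250+408/4,150+164/4)
def hz(th,hx=.087): a=np.radians(80)-th; return np.array([hx-.22*np.cos(a),.12+.22*np.sin(a)])
def f(th):
    x,z=hz(th); return w2c(onz(tp,*px,z))[0]-x
print([f(t) for t in(0,.1,.2,.4)])
th=brentq(f,0,.6);x,z=hz(th);print("theta",th,"handle",x,z,w2c(onz(tp,*px,z)))
# compare from scene: ends (203,100),(228,225) in p_scene
s=lambda u,v:(230+u/4,150+v/3.2); t=lambda u,v:(250+u/4,150+v/4)
for a,b in(((310,192),(226,222)),((505,137),(205,102))):
    P,e=tri(tp,t(*a),sc,s(*b)); print(w2c(P).round(4),e.round(4))
# same for original image
px0=(260+404/4.5,160+101/4.5)
for hx in(.087,.09):
  for th in(0,):
    x,z=hz(0,hx); print("orig",hx,x,z,w2c(onz(tp,*px0,z)))
```

```text
[np.float64(-0.014409342695861048), np.float64(0.00792940222920347), np.float64(0.030061115733837275), np.float64(0.07282319549456165)]
theta 0.06444926442795125 handle 0.03492294956599061 0.3337474697349506 [0.03492295 0.00103363 0.33374747]
[0.0429 0.0558 0.2969] 0.0003
[ 0.0361 -0.0578  0.3193] 0.0006
orig 0.087 0.0487974009132753 0.33665770566268577 [5.44628298e-02 1.47953823e-04 3.36657706e-01]
orig 0.09 0.0517974009132753 0.33665770566268577 [5.44628298e-02 1.47953823e-04 3.36657706e-01]
```

Emit:
play_rows(
  increments=[
    {"linear": [-0.5,-2,1],"turn": 0},
    {"linear": [-0.5,-6,2.5],"turn": 0},
    {"linear": [-0.5,-10,4],"turn": 0},
    {"linear": [-0.5,-14,5.5],"turn": 0},
    {"linear": [-0.5,-18,7],"turn": 0},
    {"linear": [-0.5,-22,8.5],"turn": 0},
    {"linear": [-0.5,-25,10],"turn": 0},
    {"linear": [-0.5,-26.4,10.7],"turn": 0},
    {"linear": [-0.5,-26.4,10.7],"turn": 0},
  ],
)

```text
t: 22.72
eef_pos: [0.6547, -0.114, 0.3916]
tcp_rot: [-0.217, 1.562, 0.219]
wrist_force: [-0.0, -0.3, -0.3]
gripper_width: 0.0596
```

Run:
```python
from rig import env,eyes
from h import *
w=eyes.camera("wrist");s=env.read_state();show(s)
cv2.imwrite("pics/q_wrist.png",w["color"][:,:,::-1])
import pickle;pickle.dump(w,open("q.pkl","wb"));print(w2c(ray(w,0,0)[0]))
```

```text
t 22.77 tcp [ 0.6543 -0.113   0.3923] case [ 0.0361 -0.0603  0.3923] zyaw 15.95 xax [-0.002  0.001 -1.   ] yax [-0.275  0.961  0.001] zax [ 0.961  0.275 -0.001] q [-0.3   0.34  1.05  0.    1.75 -0.58] w 0.0599 F [-0.41 -1.09 -0.48]
[0.03662265 0.01913849 0.53550954]
```

View pics/q_wrist.png

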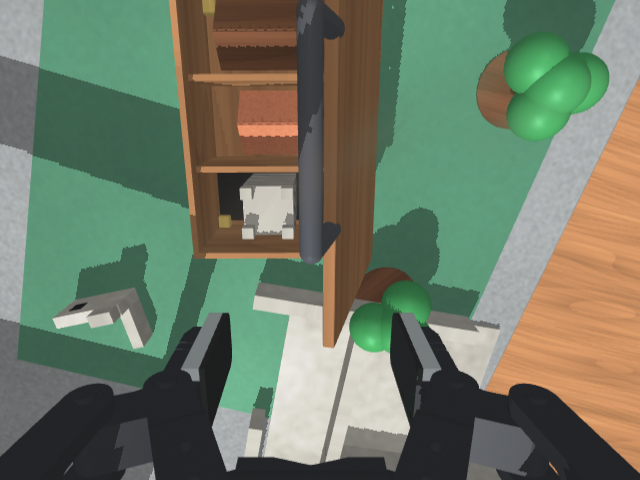

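Run:
```python
import pickle
from h import *
w=pickle.load(open("q.pkl","rb"))
for p in((311,20),(311.5,120),(311,230),(311,258)):
  P=onz(w,*p,.333);print(p,P.round(4),w2c(P).round(4))
```

```text
(311, 20) [ 0.6225 -0.0016  0.333 ] [0.0362 0.0555 0.333 ]
(311.5, 120) [ 0.6342 -0.0416  0.333 ] [0.0364 0.0139 0.333 ]
(311, 230) [ 0.6486 -0.0929  0.333 ] [ 0.0361 -0.0393  0.333 ]
(311, 258) [ 0.6527 -0.1073  0.333 ] [ 0.0361 -0.0544  0.333 ]
```

Emit:
play_rows(
  increments=[
    {"linear": [0,2,0],"turn": 0},
    {"linear": [0,4,0],"turn": 0},
    {"linear": [0,5.5,0],"turn": 0},
    {"linear": [1,6,0],"turn": 0},
    {"linear": [3,6,0],"turn": 0},
    {"linear": [5,6,0],"turn": 0},
    {"linear": [6.5,6,0],"turn": 0},
    {"linear": [7.6,6,0],"turn": 0},
    {"linear": [8,6,0],"turn": 0},
    {"linear": [8,6,0],"turn": 0},
  ],
)

```text
t: 24.02
eef_pos: [0.6381, -0.0555, 0.3134]
tcp_rot: [-0.219, 1.56, 0.218]
wrist_force: [-0.0, -0.9, 0.8]
gripper_width: 0.0596
```

Run:
```python
from rig import env,eyes
from h import *
w=eyes.camera("wrist");sc=eyes.camera("scene");s=env.read_state();show(s)
cv2.imwrite("pics/r_wrist.png",w["color"][:,:,::-1])
cv2.imwrite("pics/r_scene.png",cv2.resize(sc["color"][130:310,230:400,::-1],None,fx=4,fy=4*.8))
```

```text
t 24.12 tcp [ 0.6384 -0.0555  0.3142] case [ 0.0366 -0.0006  0.3142] zyaw 15.96 xax [ 0.002 -0.    -1.   ] yax [-0.275  0.961 -0.001] zax [0.961 0.275 0.001] q [-0.22  0.3   1.26  0.    1.58 -0.5 ] w 0.0596 F [-0.24 -0.67 -0.28]
```

View pics/r_wrist.png

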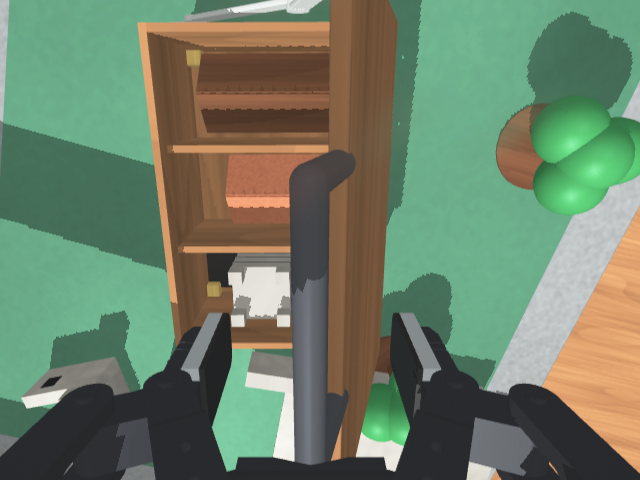

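View pics/r_scene.png

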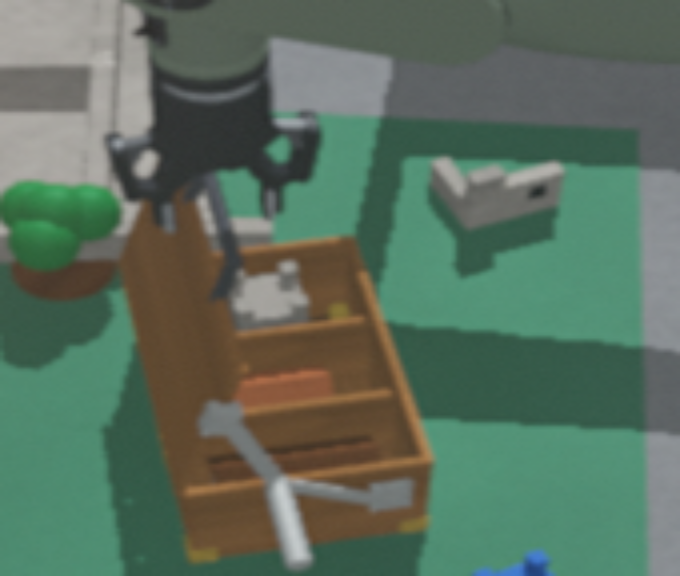

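Emit:
play_rows(
  increments=[
    {"linear": [0,0,0],"turn": 0},
    {"linear": [0,0,0],"turn": 0},
    {"linear": [0,0,0],"turn": 0},
    {"linear": [0,0,0],"turn": 0},
    {"linear": [0,0,0],"turn": 0},
    {"linear": [0,0,0],"turn": 0},
    {"linear": [0,0,0],"turn": 0},
  ],
  grip=1,
  squeeze=40,
)

```text
t: 25.0
eef_pos: [0.6379, -0.0554, 0.3137]
tcp_rot: [-0.219, 1.559, 0.218]
wrist_force: [-1.8, -0.2, 3.5]
gripper_width: 0.0105
```

Run:
```python
from rig import env,eyes
from h import *
w=eyes.camera("wrist");s=env.read_state();show(s)
cv2.imwrite("pics/s_wrist.png",w["color"][:,:,::-1])
# arc increments from theta0
p=w2c(s["eef_pos"]); hx=.09
a0=np.arccos((hx-p[0])/.22); print("a0",np.degrees(a0),"handle z",.12+.22*np.sin(a0))
for a in np.radians(np.arange(75,-2,-3)):
    print(round(np.degrees(a)),"z %.1f"%(100*.22*(np.cos(a0)-np.cos(a))),"x %.1f"%(100*.22*(np.sin(a0)-np.sin(a))))
```

```text
t 25.05 tcp [ 0.6379 -0.0554  0.3137] case [ 0.0362 -0.0004  0.3137] zyaw 15.96 xax [ 0. -0. -1.] yax [-0.275  0.961 -0.   ] zax [0.961 0.275 0.   ] q [-0.22  0.3   1.26 -0.    1.58 -0.5 ] w 0.0109 F [-1.82 -0.4   3.07]
a0 75.84567234845788 handle z 0.3333209285788026
75 z -0.3 x 0.1
72 z -1.4 x 0.4
69 z -2.5 x 0.8
66 z -3.6 x 1.2
63 z -4.6 x 1.7
60 z -5.6 x 2.3
57 z -6.6 x 2.9
54 z -7.6 x 3.5
51 z -8.5 x 4.2
48 z -9.3 x 5.0
45 z -10.2 x 5.8
42 z -11.0 x 6.6
39 z -11.7 x 7.5
36 z -12.4 x 8.4
33 z -13.1 x 9.4
30 z -13.7 x 10.3
27 z -14.2 x 11.3
24 z -14.7 x 12.4
21 z -15.2 x 13.4
18 z -15.5 x 14.5
15 z -15.9 x 15.6
12 z -16.1 x 16.8
9 z -16.3 x 17.9
6 z -16.5 x 19.0
3 z -16.6 x 20.2
0 z -16.6 x 21.3
```

View pics/s_wrist.png

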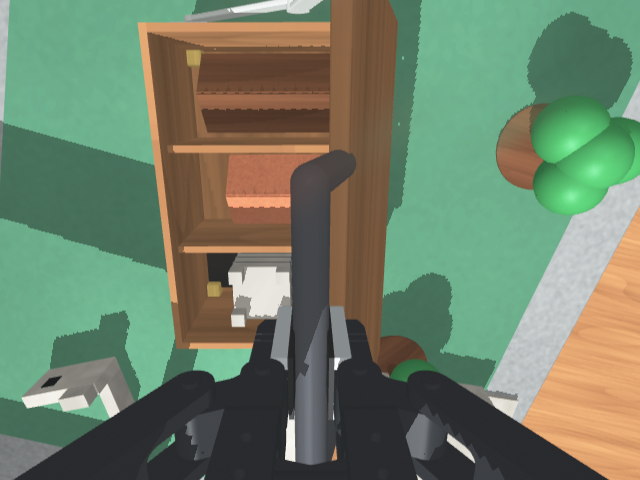

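Emit:
play_rows(
  increments=[
    {"linear": [0.1,0,-0.3],"turn": 0},
    {"linear": [0.2,0,-0.9],"turn": 0},
    {"linear": [0.4,0,-1.4],"turn": 0},
    {"linear": [0.6,0,-2],"turn": 0},
    {"linear": [0.8,0,-2.5],"turn": 0},
    {"linear": [1,0,-3.1],"turn": 0},
    {"linear": [1.2,0,-3.6],"turn": 0},
    {"linear": [1.5,0,-4.1],"turn": 0},
    {"linear": [1.7,0,-4.6],"turn": 0},
    {"linear": [1.7,0,-4.6],"turn": 0},
  ],
)

```text
t: 26.3
eef_pos: [0.5928, -0.0684, 0.2956]
tcp_rot: [-0.218, 1.562, 0.218]
wrist_force: [0.8, -2.0, -1.2]
gripper_width: 0.0108
```

Run:
```python
from rig import env,eyes
from h import *
w=eyes.camera("wrist");s=env.read_state();show(s)
cv2.imwrite("pics/t_wrist.png",w["color"][:,:,::-1])
```

```text
t 26.35 tcp [ 0.5928 -0.0684  0.2955] case [-0.0108 -0.0005  0.2955] zyaw 15.93 xax [-0.002 -0.    -1.   ] yax [-0.275  0.962  0.   ] zax [ 0.962  0.275 -0.003] q [-0.26  0.21  1.4  -0.    1.53 -0.54] w 0.0104 F [ 0.52 -2.53 -1.57]
```

View pics/t_wrist.png

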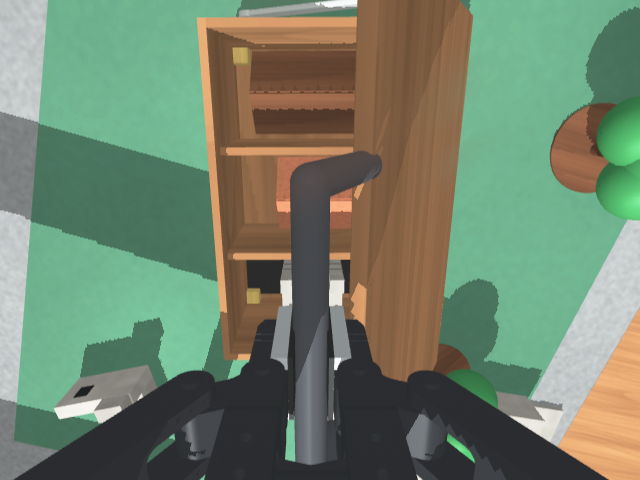

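Emit:
play_rows(
  increments=[
    {"linear": [0.3,0,-0.5],"turn": 0},
    {"linear": [0.6,0,-1],"turn": 0},
    {"linear": [0.9,0,-1.5],"turn": 0},
    {"linear": [1.2,0,-2],"turn": 0},
    {"linear": [1.5,0,-2.5],"turn": 0},
    {"linear": [1.8,0,-3],"turn": 0},
    {"linear": [2.1,0,-3.4],"turn": 0},
    {"linear": [2.5,0,-3.9],"turn": 0},
    {"linear": [2.9,0,-4.3],"turn": 0},
    {"linear": [3.3,0,-4.7],"turn": 0},
    {"linear": [3.7,0,-5.2],"turn": 0},
    {"linear": [4.1,0,-5.6],"turn": 0},
    {"linear": [4.5,0,-6],"turn": 0},
    {"linear": [4.9,0,-6.4],"turn": 0},
    {"linear": [5.3,0,-6.7],"turn": 0},
    {"linear": [5.8,0,-7.1],"turn": 0},
    {"linear": [6.2,0,-7.5],"turn": 0},
    {"linear": [6.7,0,-7.8],"turn": 0},
    {"linear": [7.2,0,-8.2],"turn": 0},
    {"linear": [7.7,0,-8.5],"turn": 0},
  ],
)

```text
t: 28.85
eef_pos: [0.5119, -0.0913, 0.2189]
tcp_rot: [-0.219, 1.559, 0.219]
wrist_force: [4.0, -4.1, -0.2]
gripper_width: 0.0105
```

Run:
```python
from rig import env,eyes
from h import *
w=eyes.camera("wrist");sc=eyes.camera("scene");s=env.read_state();show(s)
cv2.imwrite("pics/u_wrist.png",w["color"][:,:,::-1])
cv2.imwrite("pics/u_scene.png",cv2.resize(sc["color"][130:310,230:400,::-1],None,fx=4,fy=4*.8))
```

```text
t 28.95 tcp [ 0.5114 -0.0915  0.2181] case [-9.530e-02 -2.000e-04  2.181e-01] zyaw 15.95 xax [-0.001  0.    -1.   ] yax [-0.275  0.962  0.   ] zax [ 0.962  0.275 -0.001] q [-0.34  0.1   1.69 -0.    1.35 -0.62] w 0.0106 F [ 3.22 -5.45 -3.03]
```

View pics/u_scene.png

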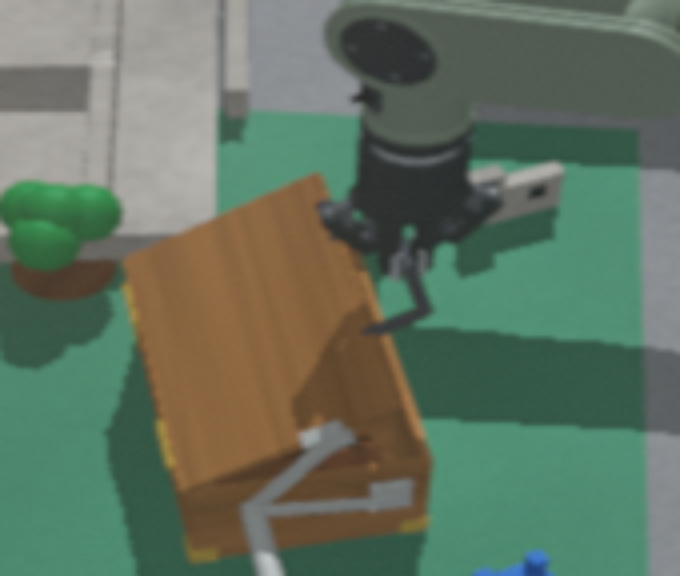

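Emit:
play_rows(
  increments=[
    {"linear": [0.4,0,-0.3],"turn": 0},
    {"linear": [0.9,0,-0.6],"turn": 0},
    {"linear": [1.4,0,-0.9],"turn": 0},
    {"linear": [1.9,0,-1.1],"turn": 0},
    {"linear": [2.4,0,-1.4],"turn": 0},
    {"linear": [3,0,-1.6],"turn": 0},
    {"linear": [3.5,0,-1.9],"turn": 0},
    {"linear": [4,0,-2.1],"turn": 0},
    {"linear": [4.5,0,-2.3],"turn": 0},
    {"linear": [5.1,0,-2.4],"turn": 0},
    {"linear": [5.6,0,-2.6],"turn": 0},
    {"linear": [6.2,0,-2.8],"turn": 0},
    {"linear": [6.8,0,-2.9],"turn": 0},
    {"linear": [7.4,0,-3],"turn": 0},
    {"linear": [7.9,0,-3.1],"turn": 0},
    {"linear": [8.5,0,-3.2],"turn": 0},
    {"linear": [9,0,-3.3],"turn": 0},
    {"linear": [9.5,0,-3.4],"turn": 0},
  ],
)

```text
t: 31.2
eef_pos: [0.4804, -0.1005, 0.1243]
tcp_rot: [-0.218, 1.557, 0.218]
wrist_force: [5.1, -1.4, -1.0]
gripper_width: 0.0105
```

Run:
```python
from rig import env,eyes
from h import *
w=eyes.camera("wrist");sc=eyes.camera("scene");s=env.read_state();show(s)
cv2.imwrite("pics/v_wrist.png",w["color"][:,:,::-1])
cv2.imwrite("pics/v_scene.png",cv2.resize(sc["color"][130:310,230:400,::-1],None,fx=4,fy=4*.8))
```

```text
t 31.3 tcp [ 0.4803 -0.1005  0.1238] case [-0.1277 -0.0003  0.1238] zyaw 15.94 xax [ 0.003  0.001 -1.   ] yax [-0.275  0.962 -0.   ] zax [0.962 0.275 0.003] q [-0.38  0.15  1.85  0.    1.14 -0.66] w 0.0106 F [ 6.38 -2.27 -5.26]
```

View pics/v_scene.png

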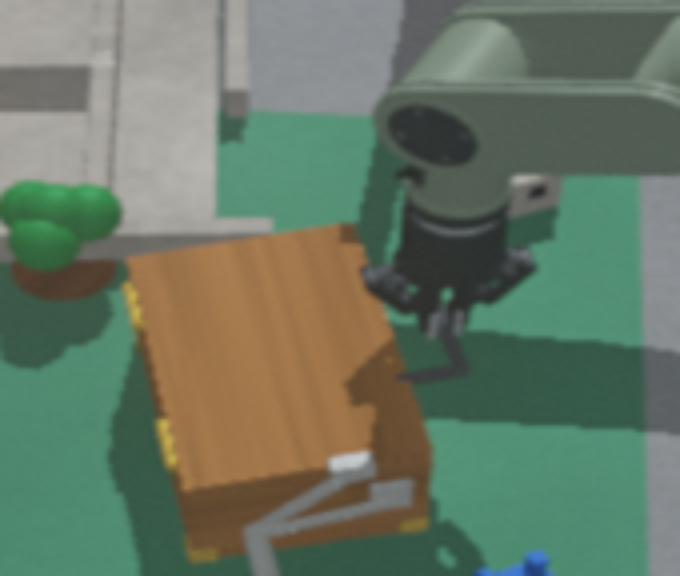

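View pics/v_wrist.png

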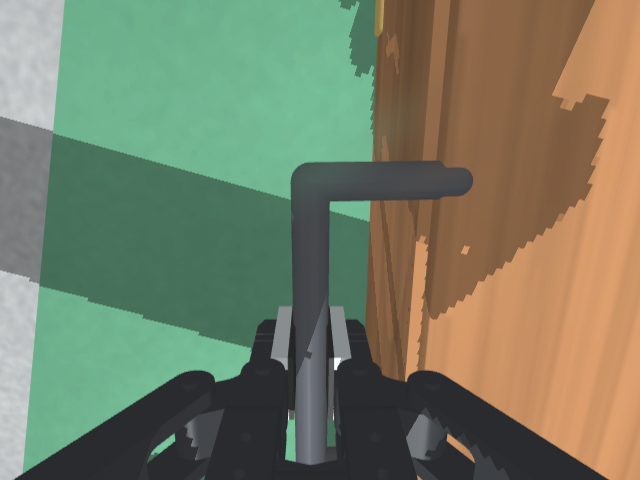

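Emit:
play_rows(
  increments=[
    {"linear": [0.4,0,0.1],"turn": 0},
    {"linear": [0.8,0,0.1],"turn": 0},
    {"linear": [1.1,0,0.1],"turn": 0},
    {"linear": [1.4,0,0.1],"turn": 0},
    {"linear": [1.7,0,0.1],"turn": 0},
    {"linear": [1.9,0,0.1],"turn": 0},
    {"linear": [2,0,0.1],"turn": 0},
    {"linear": [2,0,0.1],"turn": 0},
  ],
)

```text
t: 32.3
eef_pos: [0.4796, -0.1007, 0.1082]
tcp_rot: [-0.22, 1.562, 0.219]
wrist_force: [-10.4, -1.0, 28.0]
gripper_width: 0.0103
```

Run:
```python
from rig import env,eyes
from h import *
w=eyes.camera("wrist");sc=eyes.camera("scene");s=env.read_state();show(s)
cv2.imwrite("pics/x_wrist.png",w["color"][:,:,::-1])
cv2.imwrite("pics/x_scene.png",cv2.resize(sc["color"][130:310,230:400,::-1],None,fx=4,fy=4*.8))
```

```text
t 32.4 tcp [ 0.4796 -0.1007  0.1082] case [-0.1285 -0.0003  0.1082] zyaw 16.01 xax [-0.003 -0.001 -1.   ] yax [-0.276  0.961  0.   ] zax [ 0.961  0.276 -0.003] q [-0.38  0.17  1.86 -0.    1.11 -0.66] w 0.0104 F [-10.1   -0.48  27.  ]
```

View pics/x_scene.png

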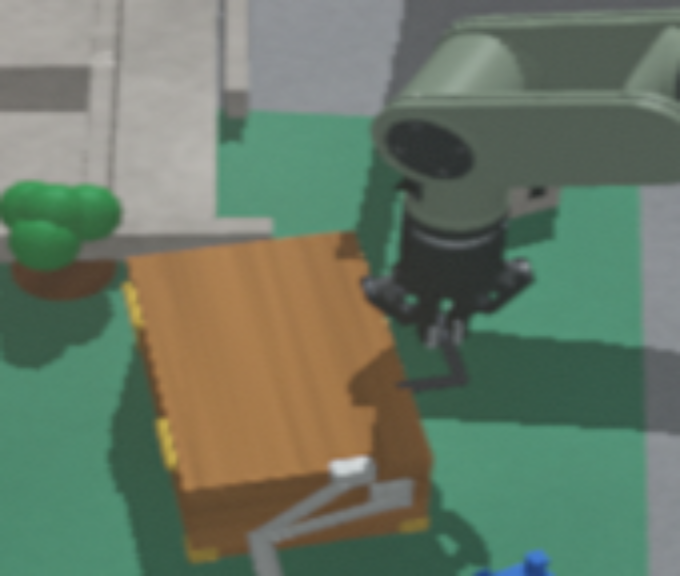

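View pics/x_wrist.png

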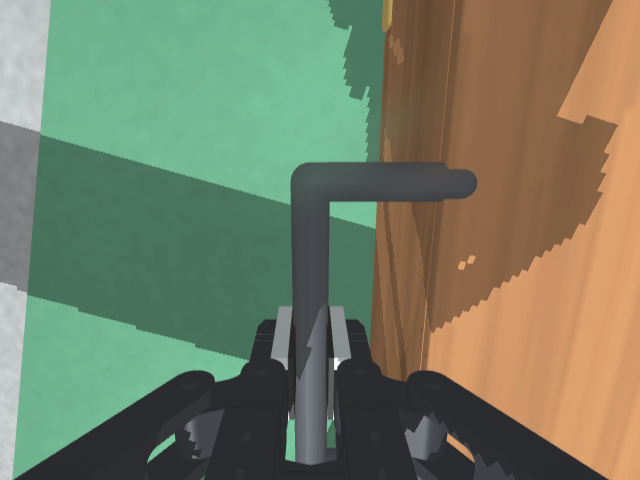

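Run:
```python
from rig import env,eyes
from h import *
sc=eyes.camera("scene");a=sc["color"][:,:,::-1];c=a[230:310,280:350]
cv2.imwrite("pics/x_z.png",cv2.resize(c,None,fx=9,fy=7.4,interpolation=cv2.INTER_CUBIC))
for n,p in dict(lidcorner_top_shut=[-.09,.135,.128],casecorner=[-.09,.135,.12],lidback=[.09,.135,.128]).items(): 
    q=proj(sc,c2w(p))[0]; print(n,q,((q[0]-280)*9,(q[1]-230)*7.4))
```

```text
lidcorner_top_shut [338.93977737 270.53842291] (np.float64(530.4579962920584), np.float64(299.9843295487242))
casecorner [338.78998541 272.05682014] (np.float64(529.1098686684363), np.float64(311.2204690596557))
lidback [276.55549655 281.13922928] (np.float64(-31.000531049164692), np.float64(378.4302966619761))
```

View pics/x_z.png

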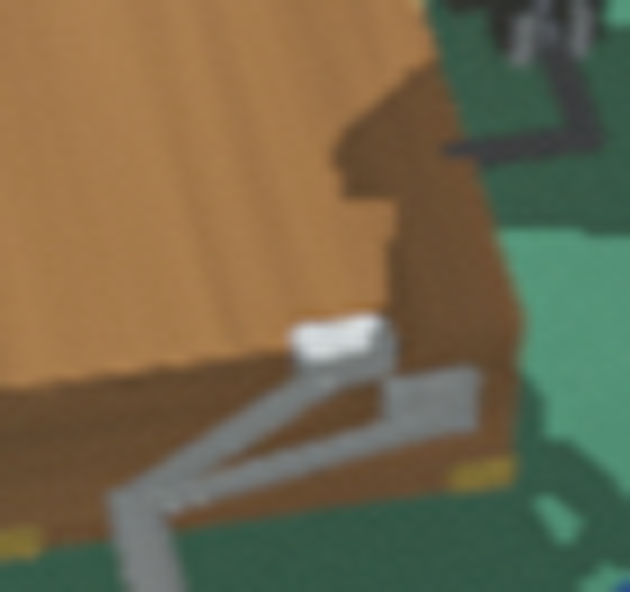

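Run:
```python
import cv2,numpy as np
for n in "stuvx":
    a=cv2.imread(f"pics/{n}_wrist.png").astype(int)
    out=[]
    for v in(215,230,245,260,275):
        r=a[v,270:350]; dark=(r.max(1)<115)&((r.max(1)-r.min(1))<30)
        k=np.where(dark)[0]; out.append((k.min()+270,k.max()+270,len(k)))
    # end of bar: topmost dark pixel at column 310
    c=a[100:300,308]; d=(c.max(1)<100)&((c.max(1)-c.min(1))<25); print(n,out,"top",np.where(d)[0].min()+100)
```

```text
s [(np.int64(291), np.int64(329), 39), (np.int64(291), np.int64(329), 39), (np.int64(291), np.int64(329), 39), (np.int64(291), np.int64(329), 39), (np.int64(290), np.int64(328), 39)] top 162
t [(np.int64(291), np.int64(329), 39), (np.int64(291), np.int64(329), 39), (np.int64(291), np.int64(329), 39), (np.int64(270), np.int64(349), 63), (np.int64(270), np.int64(349), 57)] top 163
u [(np.int64(291), np.int64(329), 39), (np.int64(291), np.int64(329), 39), (np.int64(291), np.int64(329), 39), (np.int64(292), np.int64(328), 37), (np.int64(292), np.int64(328), 37)] top 164
v [(np.int64(291), np.int64(329), 39), (np.int64(291), np.int64(328), 38), (np.int64(292), np.int64(328), 37), (np.int64(292), np.int64(328), 37), (np.int64(292), np.int64(328), 37)] top 163
x [(np.int64(291), np.int64(328), 38), (np.int64(291), np.int64(328), 38), (np.int64(291), np.int64(328), 38), (np.int64(292), np.int64(328), 37), (np.int64(292), np.int64(328), 37)] top 163
```

The bar is about 3–4 mm lower in the pads than at the grasp, which puts it about 124 mm up. That height and the 27 N reaction both mean the lid is seated. I'll unload, then let go.

Emit:
play_rows(
  increments=[
    {"linear": [-0.2,0,0],"turn": 0},
    {"linear": [-0.3,0,-0.1],"turn": 0},
    {"linear": [-0.3,0,-0.1],"turn": 0},
  ],
)

```text
t: 32.83
eef_pos: [0.4795, -0.1007, 0.1085]
tcp_rot: [-0.219, 1.559, 0.219]
wrist_force: [0.9, -1.8, 9.0]
gripper_width: 0.0105
```

Emit:
play_rows(
  increments=[
    {"linear": [0,0,0],"turn": 0},
    {"linear": [0,0,0],"turn": 0},
    {"linear": [0,0,0],"turn": 0},
    {"linear": [0,0,0],"turn": 0},
  ],
  grip=0.65,
)

```text
t: 33.33
eef_pos: [0.4788, -0.1004, 0.1068]
tcp_rot: [-0.218, 1.561, 0.219]
wrist_force: [-0.2, -0.2, 0.3]
gripper_width: 0.0298
```

Run:
```python
from rig import env,eyes
from h import *
w=eyes.camera("wrist");s=env.read_state();show(s)
cv2.imwrite("pics/y_wrist.png",w["color"][:,:,::-1])
```

```text
t 33.38 tcp [ 0.479  -0.1005  0.1069] case [-1.290e-01  1.000e-04  1.069e-01] zyaw 15.96 xax [-0.001  0.001 -1.   ] yax [-0.275  0.961  0.001] zax [ 0.961  0.275 -0.001] q [-0.38  0.17  1.86  0.    1.11 -0.66] w 0.0301 F [-0.3   0.11  0.47]
```

View pics/y_wrist.png

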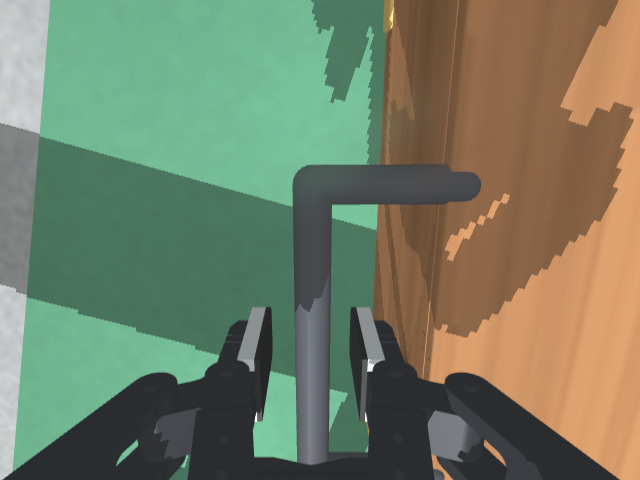

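Both fingers are clear of the bar, so I'll lift off and back away.

Emit:
play_rows(
  increments=[
    {"linear": [-1,0,0],"turn": 0},
    {"linear": [-3,0,0],"turn": 0},
    {"linear": [-6,0,0],"turn": 0},
    {"linear": [-9,0,0],"turn": 0},
    {"linear": [-12,-2,0],"turn": 0},
    {"linear": [-14,-6,0],"turn": 0},
    {"linear": [-15,-11,0],"turn": 0},
    {"linear": [-15,-16,0],"turn": 0},
    {"linear": [-15,-20,0],"turn": 0},
    {"linear": [-15,-22,0],"turn": 0},
    {"linear": [-15,-22,0],"turn": 0},
    {"linear": [-15,-22,0],"turn": 0},
  ],
)

```text
t: 34.88
eef_pos: [0.5396, -0.3114, 0.2575]
tcp_rot: [-0.218, 1.56, 0.219]
wrist_force: [0.5, 0.5, 0.0]
gripper_width: 0.0298
```

Run:
```python
from rig import env,eyes
from h import *
sc=eyes.camera("scene");tp=eyes.camera("top");s=env.read_state();show(s)
cv2.imwrite("pics/zz_scene.png",cv2.resize(sc["color"][130:310,230:400,::-1],None,fx=4,fy=4*.8))
cv2.imwrite("pics/zz_top.png",cv2.resize(tp["color"][150:300,130:430,::-1],None,fx=2.6,fy=2.6))
q=proj(tp,c2w([-.13,0,.124]))[0]; print("handle expected in zz_top",(q-[130,150])*2.6)
for y in(-.055,.055): print((proj(tp,c2w([-.13,y,.124]))[0]-[130,150])*2.6,(proj(sc,c2w([-.13,y,.124]))[0]-[230,130])*[4,3.2])
```

```text
t 34.98 tcp [ 0.5397 -0.311   0.2576] case [-0.1286 -0.2191  0.2576] zyaw 16.02 xax [ 0.  0. -1.] yax [-0.276  0.961  0.   ] zax [0.961 0.276 0.   ] q [-0.66  0.29  1.39  0.    1.47 -0.94] w 0.03 F [-0.12  0.59 -0.03]
handle expected in zz_top [618.87722603 306.72172824]
[671.9938157  290.07757793] [428.46773971 282.06873058]
[565.68604207 323.38925278] [462.87256829 373.47475581]
```

View pics/zz_scene.png

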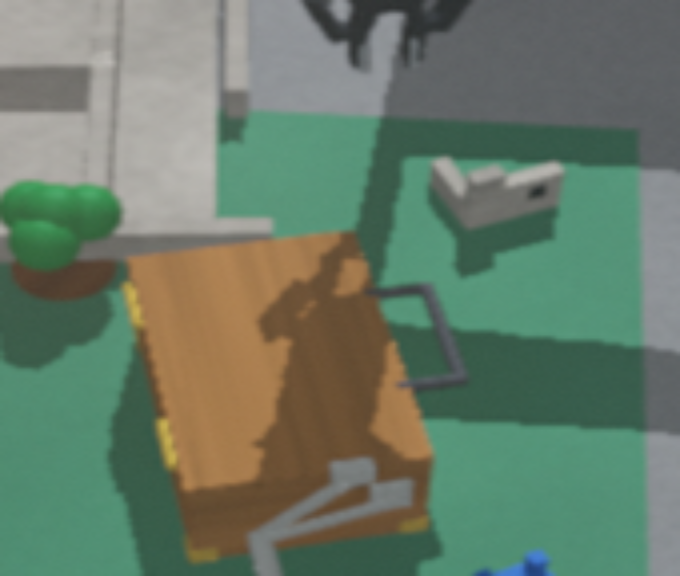

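View pics/zz_top.png

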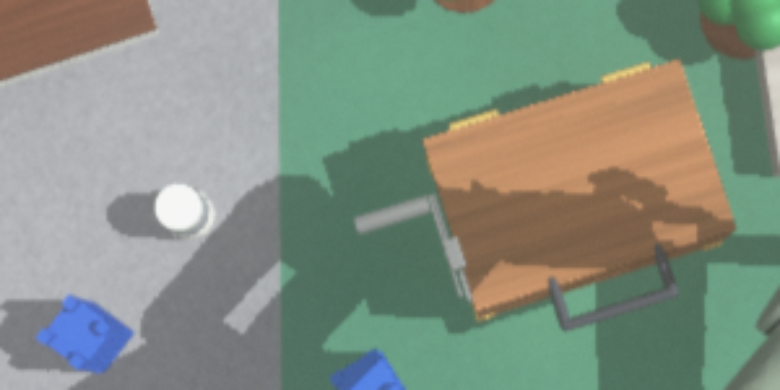

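The lid is seated: the handle is within about 1.5 px of where it should be when shut, and the jar and ruin look unmoved. The robot is clear, so I'll hand in.

Run:
```python
from rig import env
print(env.job_done())
```

```text
the job is handed in; nothing more can be done
None
```

The job is handed in at about 35 s on the robot's clock. It reported no verdict, so what follows rests on my own checks.

- **Tower:** I gripped the grey stone tower and set it upright on the pad in the -y compartment, then let go. The top and wrist pictures showed it standing there. On the first try at setting it down, the finger linkage touched the front wall with about 8 N. I lifted, moved 15 mm towards the hinge and set it down there with a few newtons.
- **Stay and lid:** I pushed the knuckle bar down and back with loosely closed fingers. The pictures showed the stay broken and the lid still up. I then lowered the lid by its handle at about 0.4 rad/s or less.
- **Last checks:**
  - **Lid shut:** the hand met 27 N of resistance at the bottom. After I let go, the handle lay within about 1.5 px of where it should be when shut. I have no direct reading of the lid angle.
  - **Tower:** the shut lid hid it, so I could not see it at the end.
  - **Other models:** the jar and ruin looked unmoved in the last pictures. The cottage and barn looked unmoved when I last saw them, before the lid closed.
  - **Robot:** it stood clear of everything.
- **Disagreements:** the wrist and top cameras differed by up to about 5 mm across the case, so I used the middle value. I aimed the tower's centre about 2 mm off the pad's centre line.

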